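# Fish the bobby-pin tin out from under the glass riser

### The job

The tin of bobby pins has slid into the low gap under the glass riser. Draw the bent rod out from under the jewellery case, use it to fish the tin out through the riser's open side, then set the tin down gently, upright, in the middle of the heart-shaped mirror tray. Keep the tin upright throughout, finish with the rod lying flat on the table clear of the gap, and leave the brush holder, perfume bottle and cream jar where they stand.

Things in the scene. Friction and masses are not known exactly. Their poses are not given: they have to be found in the camera images.
- gap_mouth (a point): Middle of the open side of the gap under the glass riser, 20 mm above the table. y points into the gap (300 mm wide, x -150 to 150; 190 mm deep; 40 mm high), closed on the other three sides. The fixed riser: clear glass 320 (x) by 200 mm (y), 6 mm thick, top 46 mm above the table, on 10 mm wooden walls. Fingers do not reach the tin in there.
- tin_mid (a point): Centre (half-way up) of the round aluminium tin of bobby pins, with a screw lid and a pink disc on top: 60 mm across the lid (58 mm below it), 26 mm high, about 0.12 kg, z up its axis. It starts upright on the table under the glass, its centre 45 to 70 mm in from the open side.
- rod_handle (a point): Handle centre of the flat-lying bent rod; x along the rod to the crook, y to the side the crook bends to, z up. Pale wooden bar 78 (x) by 16 (y) by 18 mm high; this point is 9 mm above its underside. At the start it is tucked under the case. An aluminium shaft 10 mm thick, its centre line 5 mm above the underside, runs on to a right-angled bend 161 mm ahead of this point. Rod 205 mm long, 0.09 kg.
- rod_shaft (a point): Point on the centre line of the rod's shaft (same axes as rod_handle), 109 mm ahead of the handle centre and 52 mm behind the crook bar, 5 mm above the underside: the free part of the shaft at the start, 10 mm thick.
- rod_crook (a point): Middle of the rod's crook bar (axes as rod_handle), 161 mm ahead of and 39 mm to y of the handle centre, 5 mm above the underside. The 10 mm thick bar runs from the shaft 78 mm to y, then turns back in a short tip ending 17 mm behind the bar and 85 mm beside the shaft (centre lines). Shaft, bar and tip form a flat mouth 74 mm wide, open back towards the handle, which takes the tin.
- case: Fixed low mahogany jewellery case, 180 by 180 mm, underside 24 mm and top 68 mm above the table, on four brass feet 18 mm thick at 78 mm from the middle in x and y. Origin on the table under its middle. Its +y side (with a brass clasp) is where the rod sticks out.
- tray_mid (a point): Fixed heart-shaped mirror-glass tray, 150 mm wide (x) and 137 mm long (y), the notch to +y and the point to -y. This point is the middle of the glass, at its top, 6 mm above the table; the brass rim stands 12 mm above the table and is at least 47 mm from this point.
- brush_holder_mid (a point): Bystander: mint silicone brush holder, round, 76 mm across, 75 mm high, with three brushes standing to 158 mm; point on its axis, 40 mm up.
- perfume_mid (a point): Bystander: amber perfume bottle 50 by 34 mm, 90 mm high, standing on the back half of the riser's glass; point on its axis, 30 mm above its foot.
- cream_jar_mid (a point): Bystander: white cream jar 60 mm across, 50 mm high, brass cap, on the table near the tray; point on its axis, 25 mm up.
Not all that is in view belongs to the job. Of the things shaped like the part that bears rod_handle, the aluminium one is meant.

How it is judged:
By the outcome, as a careful person would: the job done as asked, in the order asked, and still so for the second after the job is handed in, with the robot touching nothing.
It also fails if it takes over 64 s, if anything falls off the work surface, if the arm or the gripper's body presses on something with over 40 N, if the wrist force passes 120 N, or if a joint passes its speed limit or range.

### The arm

A 6-joint arm with a two-finger parallel gripper is mounted at the origin on the work surface. World frame = base frame: x ahead of the robot, y to its left, z up, the work surface at z = 0. Lengths are in mm, angles in rad, forces in N, time in s.
With the tool pointing down it reaches from about 350 to 875 mm from the base axis. Payload 4.2 kg.
Tool frame: the origin (TCP) lies midway between the tips of the shut fingers; the grasp point (between the pads) lies 19 mm behind it; z points along the fingers, y is the direction in which the jaws open and shut (so a half turn about z gives the same grasp; the last joint's range is limited). The gripper opens to 85 mm and grips with 20 to 120 N. Pads are 22 mm wide; open, the fingers measure 114 mm over their backs; the gripper's body (76 mm by 85 mm) begins 54 mm behind the grasp point. The pads swing forward as they close: fully open they stand 13 mm farther back than shut.
Start: joints at [-0.938, 0.385, 0.008, 0, -1.194, -0.259], TCP at [228.236, -581.814, 198.912] pointing down, gripper open.
Joint ranges: [-3.14, 3.14], [-1.21, 2.06], [-1.07, 1.41], [-3.16, 2.05], [-2.99, -0.16], [-3.1, 3.1]. Speed limits (rad/s): [2.79, 2.79, 3.14, 3.14, 3.14, 3.14].

### API

Orientations are given as a unit quaternion [x, y, z, w].
In Python, from bench import arm gives the robot as it stands. The module is installed in compiled form; this text tells all that it offers.
- The arm moves only by the tool drive_tool, never from a script. Its argument "moves" is a list that holds one entry, the list of rows, each a list of 7 numbers: the opening, from 0 (shut) to 1 (fully open), then the shift along the tool's x, y, z in m, then the turn, a rotation vector about the tool's x, y, z in rad. In form: [[[hand, dx, dy, dz, wx, wy, wz], ...]]. A call has 1 to 20 rows; each row shifts and turns the pose as measured when the row begins, along the tool's axes as they then stand; what a row does not reach is not made up. A row lasts 1/10 s, in which the tool goes at most 50 mm and 8.59 degrees, less where a joint would pass 70% of its speed; a pose out of reach is approached as far as the arm can. A call with a gripper value outside its range is refused whole. The fingers move at their own pace and stop on an object; the grip force is fixed at half the most. Time passes only in rows, so rows that do not move let the fingers close. It gives the time, the measured TCP pose, the force and the opening at its end, in the units of the state.
- arm.read_state(): the state, without advancing time (a new reading comes with each control period).
- arm.get_image(name): name is "scene" or "top"; returns (picture, depth): 420x560x3 uint8, red, green, blue; 420x560 float32, mm along the optical axis (not along the pixel's ray), 0 where there is no reading.
- arm.camera_params(name): a dict with "fov_y" (degrees; the focal length in pixels is half the picture's height over the tangent of half this angle, whatever the lens; pixels are square), "cx", "cy" (the principal point, pixels), "world_from_camera" (4x4, takes a point from camera to world coordinates). Camera axes: x right, y down, z forward; pixel columns grow to the right and rows downward; lengths in mm; the calibration is good to about 2 mm. A picture is of the moment at which its call begins. camera_params takes no time and is no camera call.
- arm.job_done(): hands the job in, once; it reports no verdict.
The state is a dict: "clock": time; "joints": joint angles; "joint_vel": joint speeds; "joint_efforts": joint torques, N m; "position": TCP position; "ee_rot": TCP orientation; "contact_force": force on the tool from outside, world axes, zero at the start; "wrist_torque": the same for the moment, N m; "gripper_width": finger opening in mm.
Only numpy, scipy, OpenCV 4.12 (cv2) and the standard library are available. Lean on these libraries where they do the work, as an engineer would, in place of code of your own. Each camera call takes 0.05 s, during which the arm holds its last target.

## Working session

There is one attempt and no reset: what is moved stays moved. The work goes in short steps, Python scripts to look and compute and a tool call to move; the robot and the scene stay as the last step left them, time stands still between calls to the robot, and variables do not carry over. Pictures are saved under pics/ and viewed, and the job is handed in when it is done.

Besides the shell and the picture viewer there is one more tool, called as name(argument=value, ...), one argument or row to a line, values as JSON. drive_tool: Moves the arm, as the interface text tells. Its arguments: {"type":"object","properties":{"moves":{"type":"array","items":{"type":"array","items":{"type":"array","items":{"type":"number"}}}}},"required":["moves"]}

```bash
mkdir -p pics; ls
cat > h.py <<'E'
import numpy as np,cv2
from bench import arm
def cap(n,tag):
    p,d=arm.get_image(n); cv2.imwrite(f'pics/{tag}.png',p[:,:,::-1]); np.savez(f'pics/{tag}.npz',p=p,d=d)
    return p,d
def K(n):
    c=arm.camera_params(n); f=210/np.tan(np.radians(c['fov_y']/2)); return f,c['cx'],c['cy'],np.array(c['world_from_camera'])
def ray(n,u,v):
    f,cx,cy,T=K(n); return T[:3,3],T[:3,:3]@np.array([(u-cx)/f,(v-cy)/f,1])
def atz(n,u,v,z):
    o,r=ray(n,u,v); return o+r*(z-o[2])/r[2]
def dep(n,u,v,d):
    o,r=ray(n,u,v); return o+r*d[int(round(v)),int(round(u))]
def proj(n,P):
    f,cx,cy,T=K(n); q=np.linalg.inv(T)@np.append(P,1); return q[0]/q[2]*f+cx,q[1]/q[2]*f+cy
def crop(tag,u0,v0,u1,v1,s,out):
    p=cv2.imread(f'pics/{tag}.png')[v0:v1,u0:u1]; cv2.imwrite(f'pics/{out}.png',cv2.resize(p,None,fx=s,fy=s,interpolation=cv2.INTER_CUBIC))
E
python3 - <<'E'
from h import *
cap('scene','s0');cap('top','t0')
for n in('scene','top'):print(K(n))
print(arm.read_state())
E
```

```text
pics
(np.float64(435.2173843133565), 284.1267941012509, 206.04266372706982, array([[ 4.73369841e-01,  4.71064427e-01, -7.44324727e-01,
         1.43981088e+03],
       [ 8.80863386e-01, -2.52350826e-01,  4.00498134e-01,
        -5.77895918e+02],
       [ 8.29464047e-04, -8.45232137e-01, -5.34398677e-01,
         6.95231200e+02],
       [ 0.00000000e+00,  0.00000000e+00,  0.00000000e+00,
         1.00000000e+00]]))
(np.float64(400.2804033191478), 275.9846259438323, 209.82741568258436, array([[ 1.54325758e-02, -9.86054789e-01,  1.65703919e-01,
         3.75998959e+02],
       [-9.99845688e-01, -1.66096601e-02, -5.72008463e-03,
        -9.78978827e+01],
       [ 8.39260261e-03, -1.65590073e-01, -9.86158959e-01,
         1.27983870e+03],
       [ 0.00000000e+00,  0.00000000e+00,  0.00000000e+00,
         1.00000000e+00]]))
{'clock': 0.1, 'joints': array([-9.38408510e-01,  3.85473686e-01,  6.79020723e-03, -4.39861572e-04,
       -1.19401893e+00, -2.58591826e-01]), 'joint_vel': array([-0.00014421, -0.00174432,  0.00439924,  0.00144083,  0.00059107,
        0.0004478 ]), 'joint_efforts': array([-6.57982837e-04, -3.93318450e+01,  1.88929546e+01,  4.19796109e+00,
       -2.55924388e-03,  4.44692517e-06]), 'position': array([ 228.01961354, -581.29890379,  197.94477616]), 'ee_rot': array([-1.85732020e-01,  9.82599952e-01,  9.48113055e-04, -2.26191679e-04]), 'contact_force': array([ 0.29550951, -0.54407017, -0.77185179]), 'wrist_torque': array([-0.0099652 , -0.0344658 ,  0.02985629]), 'gripper_width': 85.81008065960505}
```

View pics/s0.png

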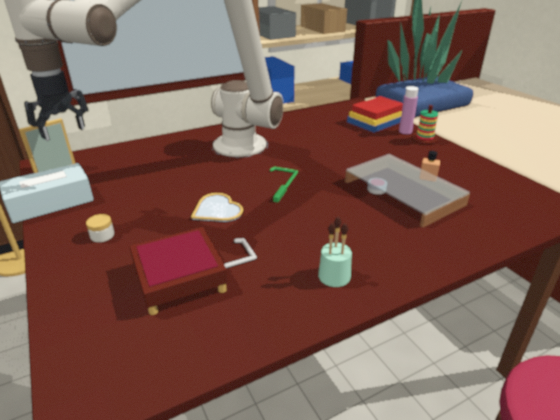

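View pics/t0.png

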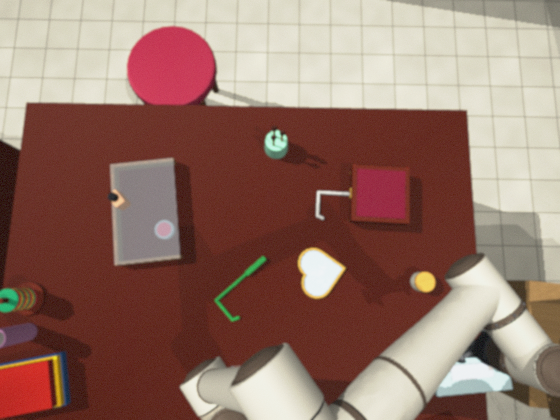

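Run:
```python
from h import *
crop('t0',290,150,420,310,5,'c1');crop('t0',95,145,195,275,5,'c2')
```

```text
(no output)
```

View pics/c1.png

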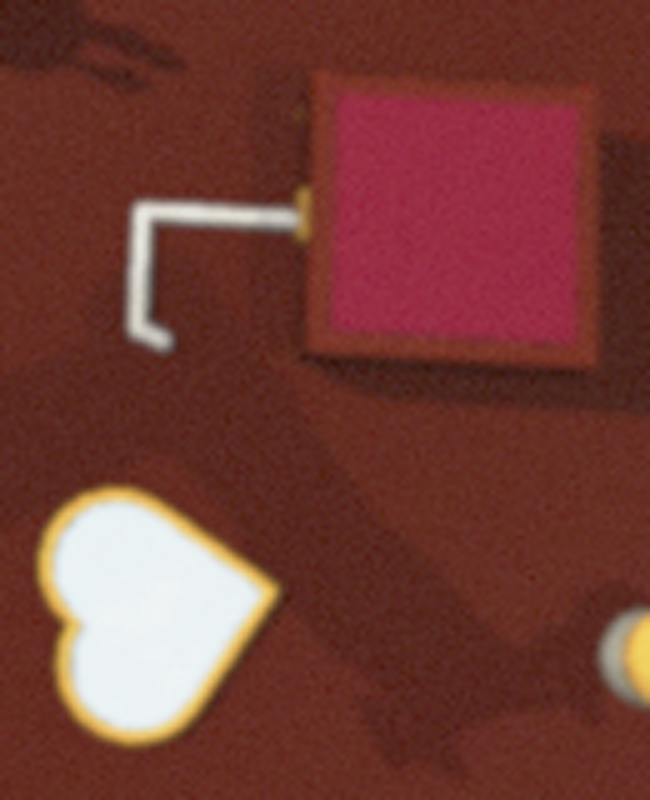

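View pics/c2.png

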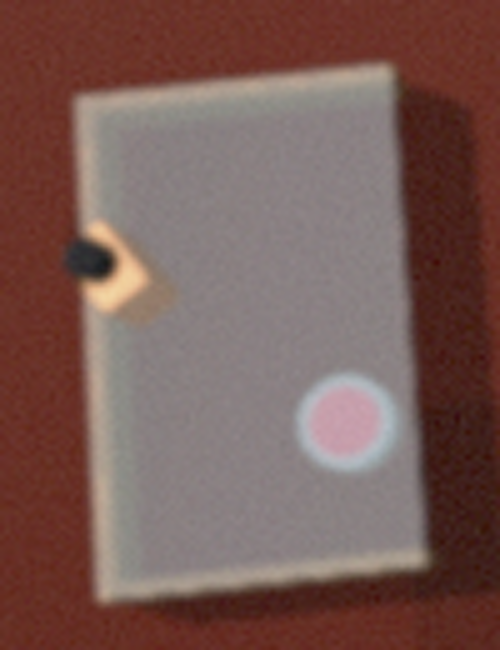

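```bash
cat >> h.py <<'E'
def c1(x,y,z): return atz('top',290+x/5-.4,150+y/5-.4,z)
def c2(x,y,z): return atz('top',95+x/5-.4,145+y/5-.4,z)
E
python3 - <<'E'
from h import *
np.set_printoptions(precision=1,suppress=True)
print('rod');[print(c1(*q,5)) for q in [(147,210),(297,218),(137,330),(170,343)]]
print('heart');[print(c1(*q,12)) for q in [(282,590),(75,628),(40,560),(118,488),(133,747),(58,672)]]
print('case');[print(c1(*q,68)) for q in [(316,72),(600,84),(600,368),(308,355)]]
print('riser');[print(c2(*q,46)) for q in [(76,97),(395,66),(430,566),(100,602)]]
print('tin',c2(346,422,26))
for q in [(268,143),(423,282)]:print(atz('top',*q,75))
# heart centroid by segmentation
z=np.load('pics/t0.npz');p=z['p'].astype(int);d=z['d']
hsv=cv2.cvtColor(z['p'],cv2.COLOR_RGB2HSV)
m=(p.min(2)>150).astype(np.uint8);m[:, :285]=0;m[:,350:]=0;m[:235]=0;m[305:]=0
P=np.array([atz('top',u,v,6) for v,u in np.argwhere(m)]);print(len(P),P.mean(0),P.min(0),P.max(0))
# depth checks
for n,u,v in[('tin',164,229),('rod',325,193),('case',380,195),('heart',320,272),('riser',140,180),('tbl',230,230)]:print(n,dep('top',u,v,d))
m=((p[...,0]>180)&(p[...,2]>130)&(p[...,1]<p[...,0]-15)).astype(np.uint8)
mm=np.argwhere(m[200:260,130:190]);print('pink',mm.mean(0)+[200,130],len(mm),atz('top',*(mm.mean(0)+[200,130])[::-1],26))
E
```

```text
rod
[ 652.8 -244.5    5. ]
[ 649.1 -342.3    5. ]
[ 573.6 -237.8    5. ]
[ 565.4 -259.1    5. ]
heart
[ 408.8 -327.9   12. ]
[ 383.2 -197.9   12. ]
[ 425.1 -175.8   12. ]
[ 471.1 -224.9   12. ]
[ 311.  -234.2   12. ]
[ 356.  -187.4   12. ]
case
[ 729.4 -343.5   68. ]
[ 724.8 -521.8   68. ]
[ 545.  -514.6   68. ]
[ 550.1 -335.7   68. ]
riser
[722.  424.9  46. ]
[746.  223.9  46. ]
[429.7 184.3  46. ]
[404.7 383.6  46. ]
tin [519.6 246.5  26. ]
[790.8 -76.5  75. ]
[ 368.4 -545.1   75. ]
1310 [ 394.  -241.9    6. ] [ 319.8 -316.4    6. ] [ 462.8 -183.7    6. ]
tin [517.8 241.4  42.3]
rod [ 648.6 -264.1    4.1]
case [ 631.8 -426.4   67.1]
heart [ 394.  -247.3    2.6]
riser [672.7 327.2  41.3]
tbl [522.9  41.4  -0.1]
pink [228.8 163.4] 155 [520.2 247.8  26. ]
```

```bash
cat >> h.py <<'E'
from scipy.spatial.transform import Rotation as Ro
np.set_printoptions(precision=4,suppress=True)
def plan(x,y,z,yaw):
    "yaw = world angle (deg) of tool y; prints turn rotvec then shift (m) in tool axes after the turn"
    s=arm.read_state(); R=Ro.from_quat(s['ee_rot']); a=np.radians(yaw)
    ty=np.array([np.cos(a),np.sin(a),0]);tz=np.array([0,0,-1.]);T=Ro.from_matrix(np.c_[np.cross(ty,tz),ty,tz])
    rv=(R.inv()*T).as_rotvec(); d=np.array([x,y,z])-s['position']
    print('t',s['clock'],'pos',s['position'],'turn',rv,'shift after',T.inv().apply(d)/1000,'shift before',R.inv().apply(d)/1000,'F',s['contact_force'],'w',s['gripper_width'],'q',s['joints'])
E
python3 - <<'E'
from h import *
d=np.array([.045,.999]);b=np.array([651,-244.5])
print(b-52*d)
plan(*(b-52*d),90,177)
z=np.load('pics/t0.npz');p=z['p'].astype(int)
m=(p.min(2)>150).astype(np.uint8);m[:, :285]=0;m[:,350:]=0;m[:235]=0;m[305:]=0
# rectify to world plane z=6, 1mm/px
X,Y=np.meshgrid(np.arange(290,500),np.arange(-350,-150))
f,cx,cy,T=K('top');Q=np.linalg.inv(T)@np.stack([X.ravel(),Y.ravel(),6+0*X.ravel(),1+0*X.ravel()])
u=(Q[0]/Q[2]*f+cx).reshape(X.shape).astype(np.float32);v=(Q[1]/Q[2]*f+cy).reshape(X.shape).astype(np.float32)
r=cv2.remap(m*255,u,v,cv2.INTER_LINEAR)
D=cv2.distanceTransform((r>127).astype(np.uint8),cv2.DIST_L2,5)
i=np.unravel_index(D.argmax(),D.shape);print('inscr',D.max(),X[i],Y[i])
for yy in range(-260,-225,4):print(yy,[round(float(D[yy+350,xx-290]),1) for xx in range(380,412,4)])
E
```

```text
[ 648.66  -296.448]
t 0.1 pos [ 228.0196 -581.2989  197.9448] turn [ 0.0018  0.001  -1.1448] shift after [-0.3065 -0.4052  0.1079] shift before [-0.4956  0.1115  0.1081] F [ 0.2955 -0.5441 -0.7719] w 85.81008065960505 q [-0.9384  0.3855  0.0068 -0.0004 -1.194  -0.2586]
inscr 49.575195 395 -249
-260 [32.2, 35.0, 37.2, 39.2, 40.8, 40.4, 37.2, 34.0]
-256 [35.4, 37.8, 40.5, 42.8, 43.9, 42.8, 39.2, 35.2]
-252 [38.6, 41.0, 43.4, 45.9, 47.9, 43.9, 40.8, 37.6]
-248 [41.8, 44.2, 46.6, 48.0, 48.8, 46.4, 43.2, 40.0]
-244 [43.8, 43.0, 43.2, 44.0, 44.8, 45.6, 45.6, 42.4]
-240 [39.8, 39.0, 39.2, 40.0, 40.8, 41.6, 42.3, 43.7]
-236 [35.8, 35.0, 35.2, 36.0, 36.8, 37.6, 38.3, 40.6]
-232 [31.8, 31.0, 31.2, 32.0, 32.8, 33.6, 35.0, 37.4]
-228 [27.8, 27.0, 27.2, 28.0, 28.8, 29.6, 31.8, 34.2]
```

drive_tool(
  moves=[
    [[1,0,0,0,0,0,-0.143],[1,0,0,0,0,0,-0.143],[1,0,0,0,0,0,-0.143],[1,0,0,0,0,0,-0.143],[1,0,0,0,0,0,-0.143],[1,0,0,0,0,0,-0.143],[1,0,0,0,0,0,-0.143],[1,0,0,0,0,0,-0.143],[1,-0.028,-0.037,0,0,0,0],[1,-0.028,-0.037,0,0,0,0],[1,-0.028,-0.037,0,0,0,0],[1,-0.028,-0.037,0,0,0,0],[1,-0.028,-0.037,0,0,0,0],[1,-0.028,-0.037,0,0,0,0],[1,-0.028,-0.037,0,0,0,0],[1,-0.028,-0.037,0,0,0,0],[1,-0.028,-0.037,0,0,0,0],[1,-0.028,-0.037,0,0,0,0],[1,-0.02,-0.027,0.01,0,0,0],[1,0,0,0,0,0,0]],
  ],
)

```text
clock: 2.1
position: [637.5, -267.7, 174.7]
ee_rot: [-0.703, 0.711, 0.012, 0.001]
contact_force: [-0.6, 0.5, 0.7]
gripper_width: 85.4
```

Run:
```python
from h import *
plan(648.7,-294,90,177)
```

```text
t 2.1 pos [ 637.5397 -267.7179  174.7411] turn [0.016  0.0192 0.0416] shift after [ 0.0257 -0.0125  0.0847] shift before [ 0.0278 -0.0128  0.084 ] F [-0.5551  0.5392  0.694 ] w 85.36360706314241 q [-0.1726  0.5264  0.1839 -0.0177 -1.2469  0.1677]
```

drive_tool(
  moves=[
    [[1,0,0,0,0.016,0.019,0.042],[1,0.013,-0.006,0.03,0,0,0],[1,0.013,-0.006,0.03,0,0,0],[1,0,0,0.02,0,0,0],[1,0,0,0,0,0,0]],
  ],
)

```text
clock: 2.6
position: [647.2, -294.8, 91.0]
ee_rot: [-0.688, 0.725, 0.001, -0.001]
contact_force: [-0.0, 1.0, 0.2]
gripper_width: 85.7
```

Run:
```python
from h import *
plan(648.7,-294,20,177)
cap('top','t1');crop('t1',260,140,420,260,5,'c3')
cap('scene','s1');crop('s1',190,180,350,300,5,'c3s')
```

```text
t 2.6 pos [ 647.1628 -294.8457   91.0206] turn [ 0.0024  0.     -0.0003] shift after [-0.0009 -0.0015  0.071 ] shift before [-0.0009 -0.0017  0.071 ] F [-0.0126  0.9993  0.1535] w 85.7194424225891 q [-0.2007  0.6102  0.1094  0.0004 -1.0724  0.1478]
```

View pics/c3.png

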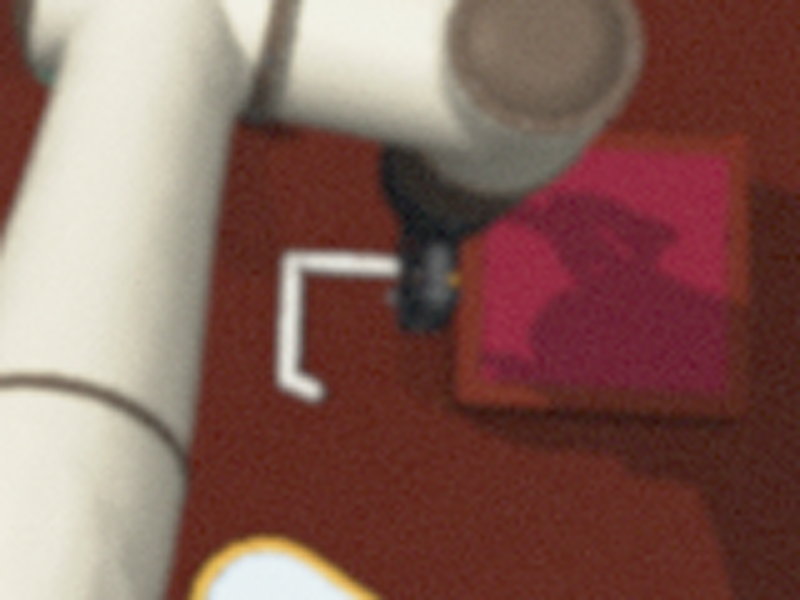

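View pics/c3s.png

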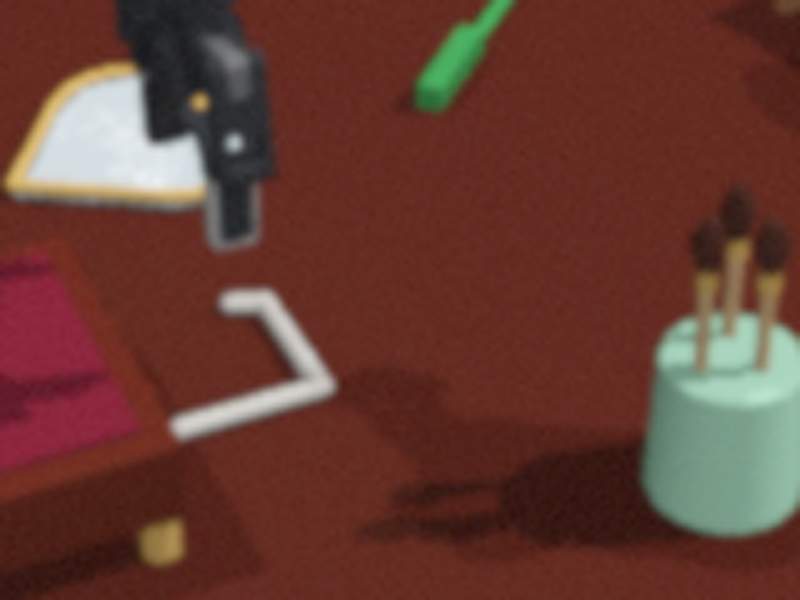

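drive_tool(
  moves=[
    [[1,-0.004,-0.0015,0.025,0,0,0],[1,0,0,0.025,0,0,0],[1,0,0,0.02,0,0,0],[1,0,0,0.01,0,0,0],[1,0,0,0.006,0,0,0],[1,0,0,0,0,0,0]],
  ],
)

```text
clock: 3.3
position: [658.9, -295.1, 20.1]
ee_rot: [-0.689, 0.724, -0.012, 0.005]
contact_force: [1.1, -0.0, -0.3]
gripper_width: 85.9
```

Run:
```python
from h import *
plan(648.7,-290,3,177)
```

```text
t 3.3 pos [ 658.9227 -295.1029   20.1449] turn [-0.0249 -0.009   0.0025] shift after [-0.0046  0.0105  0.0171] shift before [-0.0047  0.0109  0.0168] F [ 1.1373 -0.0168 -0.3452] w 85.88055342356212 q [-0.1954  0.68    0.0438  0.0067 -0.9087  0.1415]
```

drive_tool(
  moves=[
    [[1,-0.0046,0.0105,0.003,-0.025,-0.009,0],[1,0,0,0,0,0,0]],
  ],
)

```text
clock: 3.5
position: [649.3, -290.1, 19.2]
ee_rot: [-0.689, 0.724, -0.001, 0.0]
contact_force: [1.3, 0.6, -0.3]
gripper_width: 85.6
```

Run:
```python
from h import *
plan(648.7,-290,4,177)
```

```text
t 3.5 pos [ 649.2791 -290.0626   19.2028] turn [-0.0016 -0.0003  0.0028] shift after [-0.      0.0006  0.0152] shift before [-0.      0.0006  0.0152] F [ 1.2624  0.6478 -0.3241] w 85.5616849700463 q [-0.1935  0.677   0.0378  0.     -0.93    0.1439]
```

drive_tool(
  moves=[
    [[0.6,0,0,0.005,0,0,0],[0.6,0,0,0.005,0,0,0],[0.5,0,0,0.005,0,0,0],[0.4,0,0,0,0,0,0],[0.4,0,0,0,0,0,0]],
  ],
)

```text
clock: 4.0
position: [650.3, -290.3, 4.7]
ee_rot: [-0.689, 0.724, -0.002, 0.001]
contact_force: [-0.1, 0.1, 0.2]
gripper_width: 34.1
```

Run:
```python
from h import *
plan(648.7,-290,3,177)
cap('scene','s2');crop('s2',190,180,350,300,5,'c4')
```

```text
t 4.0 pos [ 650.2613 -290.2833    4.6816] turn [-0.0043 -0.001   0.0031] shift after [-0.0002  0.0016  0.0017] shift before [-0.0002  0.0016  0.0017] F [-0.149   0.1261  0.1908] w 34.071361632833806 q [-0.1934  0.6927  0.0267  0.0004 -0.9004  0.1439]
```

View pics/c4.png

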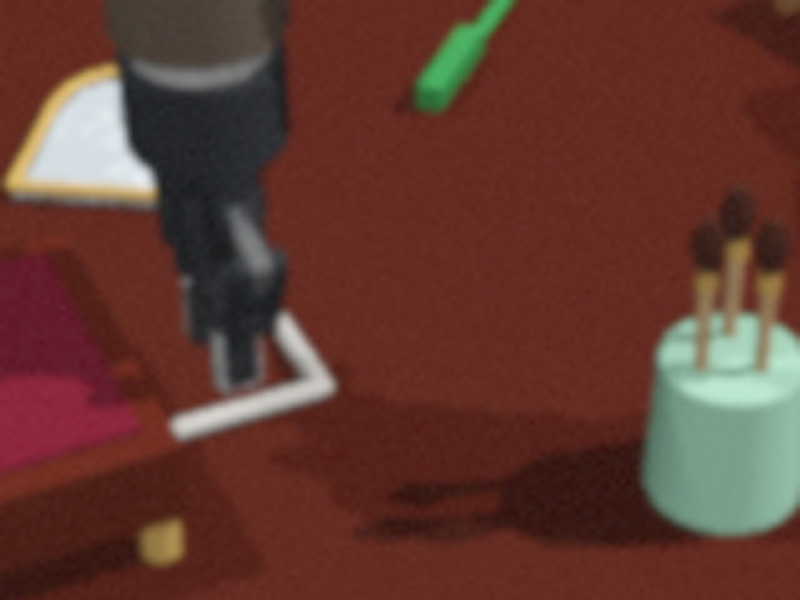

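Run:
```python
from h import *
def c(P):
    u,v=proj('scene',P);return (u-190)*5,(v-180)*5
for P in [(649,-296,5),(652,-244.5,5),(667,-290,8),(633,-290,8),(667,-279,8),(650,-338,5)]:print(P,c(P))
z=np.load('pics/s2.npz');d=z['d']
for q in [(235,370),(320,385),(200,425),(280,325),(235,340)]:print(q,dep('scene',190+q[0]/5,180+q[1]/5,d))
z=np.load('pics/s1.npz');d=z['d']
for q in [(320,385),(200,425),(250,405),(265,295),(225,300)]:print('before',q,dep('scene',190+q[0]/5,180+q[1]/5,d),atz('scene',190+q[0]/5,180+q[1]/5,5))
```

```text
(649, -296, 5) (np.float64(213.2413374262572), np.float64(414.3182731032502))
(652, -244.5, 5) (np.float64(311.09618310790665), np.float64(386.3685801999699))
(667, -290, 8) (np.float64(238.58260402492604), np.float64(426.814108215529))
(633, -290, 8) (np.float64(211.66817035955873), np.float64(387.70484894506126))
(667, -279, 8) (np.float64(259.3958210352571), np.float64(419.8970648256295))
(650, -338, 5) (np.float64(133.45678731342673), np.float64(441.9387895289094))
(235, 370) [ 684.5538 -296.2689   57.8308]
(320, 385) [ 656.9789 -241.7739    8.3836]
(200, 425) [ 656.1782 -305.767     7.3882]
(280, 325) [ 606.8298 -241.0167   11.7887]
(235, 340) [ 701.0386 -301.3746   88.6162]
before (320, 385) [ 657.6912 -242.0797    9.0086] [ 653.1224 -240.118     5.    ]
before (200, 425) [ 655.0381 -305.3711    6.3874] [ 653.4575 -304.8222    5.    ]
before (250, 405) [ 654.7588 -278.6722    8.3282] [ 650.955  -277.2224    5.    ]
before (265, 295) [ 579.3247 -237.3615   11.6676] [ 570.9314 -234.0398    5.    ]
before (225, 300) [ 570.893  -256.6172    9.6453] [ 565.0056 -254.4403    5.    ]
```

Run:
```python
from h import *
def c(P):
    u,v=proj('scene',P);return (u-190)*5,(v-180)*5
print(c((692,-295,104)),c((692,-295,91)),c((605,-295,104)))
for t,n in[('s1',2),('s2',1)]:
    d=np.load(f'pics/{t}.npz')['d']
    for v in range(225 if t=='s1' else 330,260 if t=='s1' else 440,5):print(t,v,dep('scene',190+235/5,180+v/5,d))
crop('s2',220,220,270,280,10,'c5')
p,d=cap('top','t2');crop('t2',320,160,400,240,8,'c6')
```

```text
(np.float64(238.23161098538748), np.float64(298.12465376283484)) (np.float64(239.83420445544283), np.float64(321.03365423563645)) (np.float64(167.25593537109475), np.float64(202.89064934140015))
s1 225 [ 704.3545 -298.803   153.1209]
s1 230 [ 703.4123 -298.6063  149.8195]
s1 235 [ 705.9957 -299.7469  149.128 ]
s1 240 [ 702.5625 -298.6075  143.9484]
s1 245 [ 700.7396 -298.0798  139.9469]
s1 250 [ 517.7085 -228.987    -0.8703]
s1 255 [ 524.1406 -231.6237    0.698 ]
s2 330 [ 702.3431 -301.5204   95.2372]
s2 335 [ 700.9845 -301.1825   91.3557]
s2 340 [ 701.0386 -301.3746   88.6162]
s2 345 [ 682.4738 -294.6025   70.5104]
s2 350 [ 681.4086 -294.3814   66.7574]
s2 355 [ 683.6421 -295.3937   65.7341]
s2 360 [ 684.1928 -295.7772   63.3121]
s2 365 [ 682.629  -295.372    59.1095]
s2 370 [ 684.5538 -296.2689   57.8308]
s2 375 [ 683.6341 -296.1054   54.1468]
s2 380 [ 682.5109 -295.8671   50.274 ]
s2 385 [ 679.438  -294.9042   44.7159]
s2 390 [ 677.8947 -294.5122   40.44  ]
s2 395 [ 633.5003 -278.194    -0.8497]
s2 400 [ 639.1397 -280.4829    0.8946]
s2 405 [ 653.4903 -286.0034   10.262 ]
s2 410 [ 659.1231 -288.2835   12.1046]
s2 415 [ 658.35   -288.1865    8.3518]
s2 420 [ 656.7693 -287.7913    3.8708]
s2 425 [ 655.084  -287.3587   -0.7246]
s2 430 [ 654.5029 -287.3361   -4.3589]
s2 435 [ 664.318  -291.1582    1.2957]
```

View pics/c5.png

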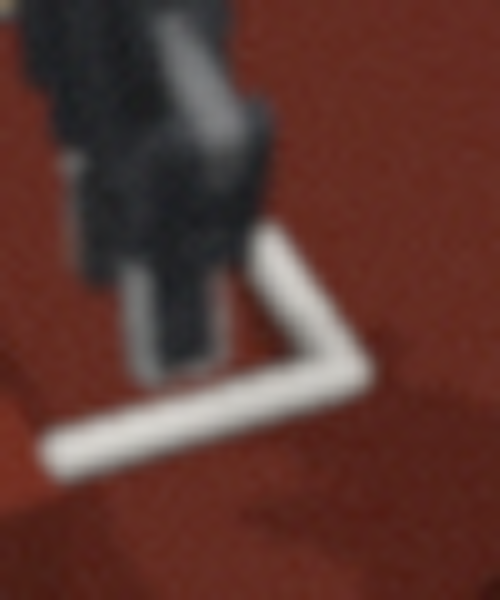

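View pics/c6.png

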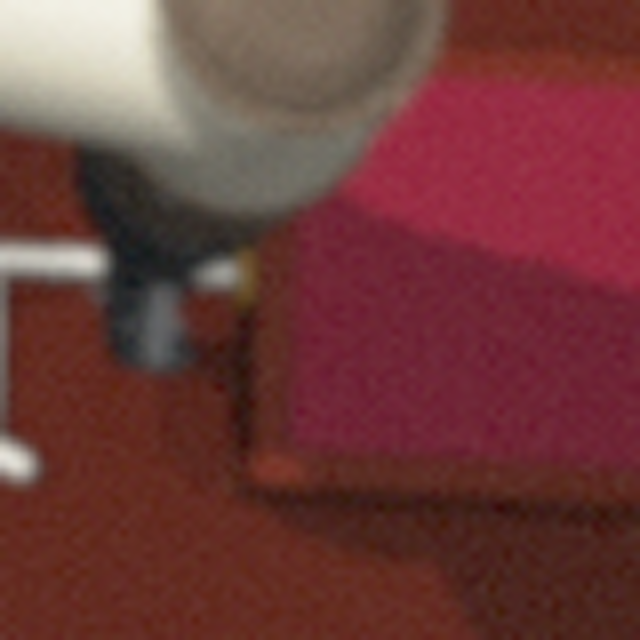

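Run:
```python
from h import *
d=np.load('pics/t2.npz')['d']
for q in [(155,360),(160,330),(155,300),(130,345),(175,350),(60,258)]:print(q,dep('top',320+q[0]/8,160+q[1]/8,d))
print(arm.read_state()['joints'])
```

```text
(155, 360) [ 585.4837 -288.5569  136.2667]
(160, 330) [ 596.5789 -290.4705  136.4358]
(155, 300) [ 606.5828 -287.8669  141.8414]
(130, 345) [ 590.2529 -278.991   139.5673]
(175, 350) [ 589.3564 -295.9275  135.9766]
(60, 258) [ 649.4491 -271.1372   12.57  ]
[-0.1934  0.6926  0.0266  0.0003 -0.9006  0.1439]
```

drive_tool(
  moves=[
    [[0.2,0,0,0,0,0,0],[0.15,0,0,0,0,0,0],[0.15,0,0,0,0,0,0]],
  ],
)

```text
clock: 4.4
position: [650.5, -290.4, 5.1]
ee_rot: [-0.689, 0.724, -0.002, 0.001]
contact_force: [0.2, -0.4, -0.1]
gripper_width: 12.9
```

Run:
```python
from h import *
plan(648.7,-290,3,177)
cap('scene','s3');crop('s3',220,220,270,280,10,'c7')
d=np.load('pics/s3.npz')['d']
for v in range(250,268):print(v,dep('scene',237,v,d))
```

```text
t 4.4 pos [ 650.4598 -290.3604    5.0566] turn [-0.0049 -0.001   0.0031] shift after [-0.0003  0.0018  0.0021] shift before [-0.0003  0.0018  0.002 ] F [ 0.2456 -0.3857 -0.1339] w 12.915904999970122 q [-0.1934  0.6923  0.0271  0.0004 -0.9006  0.1439]
250 [ 669.2724 -289.8445   56.7003]
251 [ 671.3997 -290.82     55.5425]
252 [ 667.7166 -289.6256   49.5331]
253 [ 670.6092 -290.8871   49.0115]
254 [ 670.998  -291.2141   46.3904]
255 [ 665.3695 -289.2991   38.6621]
256 [ 623.8216 -274.0104    0.291 ]
257 [ 627.5053 -275.5762    0.2864]
258 [ 630.0972 -276.7346   -0.6373]
259 [ 632.8486 -277.9517   -1.4123]
260 [ 634.5976 -278.7957   -3.0443]
261 [ 652.1956 -285.5228    9.1342]
262 [ 655.6411 -286.9918    9.0578]
263 [ 656.6521 -287.5571    6.8594]
264 [ 657.2222 -287.9591    4.2707]
265 [ 657.2124 -288.1467    1.163 ]
266 [ 659.4247 -289.1571    0.0257]
267 [ 662.2181 -290.3818   -0.5833]
```

View pics/c7.png

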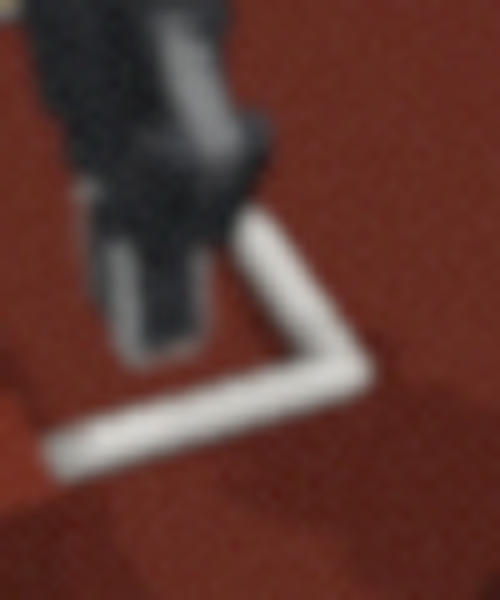

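drive_tool(
  moves=[
    [[0.5,0,0.001,0,0,0,0],[0.5,0,0,0,0,0,0],[0.5,0,0,0.003,0,0,0],[0.5,0,0,0.003,0,0,0],[0.5,0,0,0,0,0,0]],
  ],
)

```text
clock: 4.95
position: [649.4, -290.3, -1.3]
ee_rot: [-0.689, 0.724, -0.002, 0.001]
contact_force: [0.6, -0.4, -0.7]
gripper_width: 42.6
```

Run:
```python
from h import *
plan(649.3,-290,3,177)
d=np.load('pics/s0.npz')['d']
crop('s0',20,70,100,150,7,'c8')
for v in range(110,140,2):print(v,[np.round(dep('scene',u,v,d),0) for u in (47,78)])
```

```text
t 4.95 pos [ 649.3934 -290.2835   -1.2777] turn [-0.0052 -0.001   0.003 ] shift after [-0.0003  0.0001 -0.0043] shift before [-0.0003  0.0001 -0.0043] F [ 0.5765 -0.4456 -0.7322] w 42.593072508130575 q [-0.1937  0.6978  0.0194  0.0003 -0.8871  0.1441]
110 [array([ 253., -603.,  321.]), array([ 223., -534.,  300.])]
112 [array([ 259., -605.,  318.]), array([ 225., -535.,  296.])]
114 [array([ 256., -606.,  313.]), array([ 229., -536.,  292.])]
116 [array([ 263., -607.,  310.]), array([ 218., -537.,  283.])]
118 [array([ 263., -608.,  305.]), array([ 222., -539.,  279.])]
120 [array([ 251., -610.,  296.]), array([ 219., -540.,  272.])]
122 [array([-112., -621.,  168.]), array([ 213., -541.,  265.])]
124 [array([ -92., -623.,  168.]), array([ 209., -542.,  258.])]
126 [array([-101., -625.,  158.]), array([ 210., -543.,  253.])]
128 [array([ -90., -626.,  156.]), array([ 205., -544.,  246.])]
130 [array([ 259., -616.,  274.]), array([-1611.,  -498.,  -428.])]
132 [array([ 257., -618.,  268.]), array([-1613.,  -502.,  -443.])]
134 [array([ 256., -619.,  262.]), array([-1637.,  -504.,  -466.])]
136 [array([ 258., -620.,  258.]), array([-1630.,  -508.,  -477.])]
138 [array([ 260., -622.,  253.]), array([-1617.,  -511.,  -486.])]
```

View pics/c8.png

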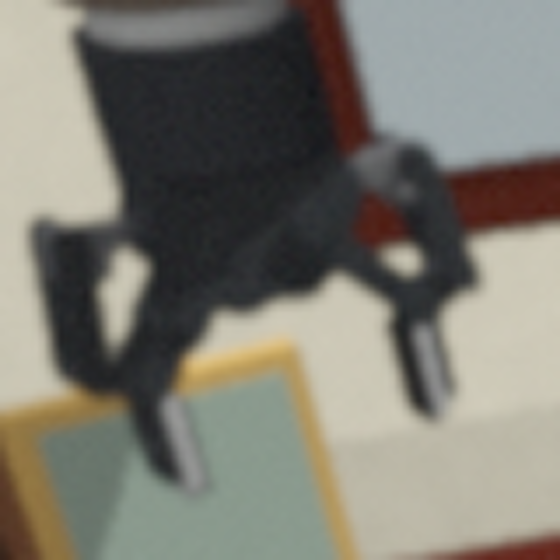

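drive_tool(
  moves=[
    [[0.5,0,0,0.006,0,0,0],[0.5,0,0,0.006,0,0,0],[0.5,0,0,0.005,0,0,0],[0.5,0,0,0,0,0,0]],
  ],
)

```text
clock: 5.35
position: [649.1, -290.2, -20.5]
ee_rot: [-0.689, 0.724, -0.002, 0.001]
contact_force: [0.2, 0.4, 0.3]
gripper_width: 42.8
```

Run:
```python
from h import *
plan(649.3,-290,-25,177)
cap('scene','s4');crop('s4',220,220,270,280,10,'c9')
d=np.load('pics/s4.npz')['d']
for v in range(256,272):print(v,dep('scene',237,v,d))
```

```text
t 5.35 pos [ 649.0738 -290.1859  -20.4923] turn [-0.004  -0.0007  0.0029] shift after [-0.0002 -0.0002  0.0045] shift before [-0.0002 -0.0002  0.0045] F [0.1882 0.4349 0.3414] w 42.811350831313774 q [-0.1937  0.7196  0.0068  0.0001 -0.8539  0.1441]
256 [ 703.0466 -303.5149   67.7633]
257 [ 702.8412 -303.6143   64.7378]
258 [ 701.2984 -303.2169   60.5531]
259 [ 684.1743 -297.0293   42.8968]
260 [ 686.8483 -298.2045   42.2671]
261 [ 686.2401 -298.1605   38.7906]
262 [ 687.1392 -298.6766   36.6196]
263 [ 684.3537 -297.8268   31.2083]
264 [ 684.5174 -298.0716   28.3701]
265 [ 684.1207 -298.1092   25.0274]
266 [ 682.8183 -297.8126   20.8658]
267 [ 676.9975 -295.8465   12.6418]
268 [ 666.0774 -291.9995   -0.2211]
269 [ 670.1463 -293.6933    0.3519]
270 [ 673.4652 -295.1089    0.2683]
271 [ 675.1279 -295.9127   -1.3063]
```

View pics/c9.png

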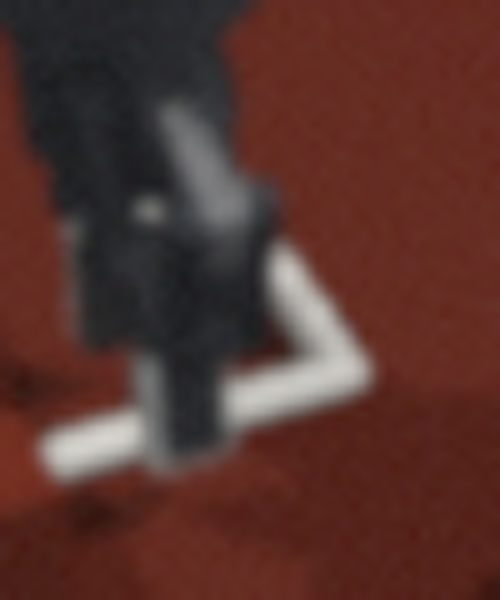

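drive_tool(
  moves=[
    [[0.5,0,0,0.005,0,0,0],[0.5,0,0,0.005,0,0,0],[0.3,0,0,0,0,0,0],[0.2,0,0,0,0,0,0],[0,0,0,0,0,0,0],[0,0,0,0,0,0,0],[0,0,0,0,0,0,0],[0,0,0,0,0,0,0]],
  ],
)

```text
clock: 6.2
position: [650.0, -290.4, -30.3]
ee_rot: [-0.69, 0.724, -0.003, 0.002]
contact_force: [-0.8, 0.2, -0.0]
gripper_width: 7.1
```

Run:
```python
from h import *
plan(649.3,-290,-30,177)
cap('scene','s5');crop('s5',190,180,350,300,5,'c10')
```

```text
t 6.2 pos [ 649.9626 -290.4427  -30.3071] turn [-0.0059 -0.0013  0.0034] shift after [-0.0004  0.0007 -0.0003] shift before [-0.0004  0.0007 -0.0003] F [-0.8296  0.1787 -0.0398] w 7.136295829032871 q [-0.1936  0.7315  0.0015  0.0006 -0.8347  0.1442]
```

View pics/c10.png

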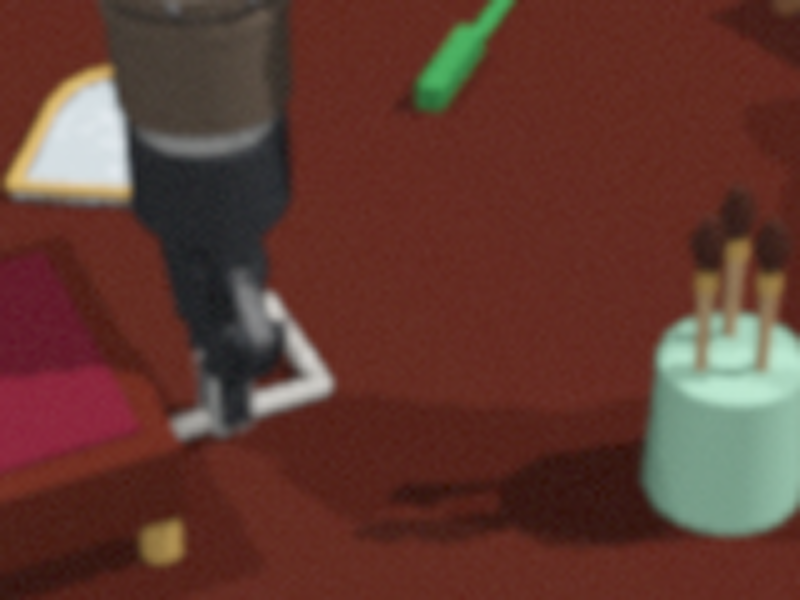

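drive_tool(
  moves=[
    [[0.35,0,0,0,0,0,0],[0.35,0,0,0,0,0,0],[0.35,0,0,0.003,0,0,0],[0.35,0,0,0.002,0,0,0],[0,0,0,0,0,0,0],[0,0,0,0,0,0,0],[0,0,0,0,0,0,0],[0,0,0,0,0,0,0],[0,0,0,0,0,0,0]],
  ],
)

```text
clock: 7.15
position: [650.7, -290.7, -31.4]
ee_rot: [-0.69, 0.724, -0.004, 0.001]
contact_force: [-1.5, 0.3, 1.6]
gripper_width: 7.0
```

Run:
```python
from h import *
plan(649.3,-290,-30,177)
```

```text
t 7.15 pos [ 650.7339 -290.7359  -31.4089] turn [-0.0072 -0.0028  0.0046] shift after [-0.0007  0.0015 -0.0014] shift before [-0.0007  0.0015 -0.0014] F [-1.5115  0.3017  1.5709] w 7.014005404763562 q [-0.1932  0.7331  0.0009  0.0024 -0.8311  0.1439]
```

drive_tool(
  moves=[
    [[0,0,0,-0.001,0,0,0],[0,-0.01,0,0,0,0,0],[0,-0.014,0,0,0,0,0],[0,-0.014,0,0,0,0,0],[0,-0.014,0,0,0,0,0],[0,-0.014,0,0,0,0,0],[0,0,0,0,0,0,0]],
  ],
)

```text
clock: 7.85
position: [654.1, -218.4, -31.4]
ee_rot: [-0.69, 0.723, -0.004, 0.001]
contact_force: [-0.6, 1.1, 0.5]
gripper_width: 7.0
```

Run:
```python
from h import *
plan(656,-120,-30,177)
cap('scene','s6')
```

```text
t 7.85 pos [ 654.112  -218.3703  -31.4217] turn [-0.007  -0.0029  0.0057] shift after [-0.0983  0.0033 -0.0014] shift before [-0.0983  0.0027 -0.0017] F [-0.593   1.0952  0.4791] w 6.977704345409246 q [-0.087   0.7024 -0.0673  0.0037 -0.794   0.0378]
```

View pics/s6.png

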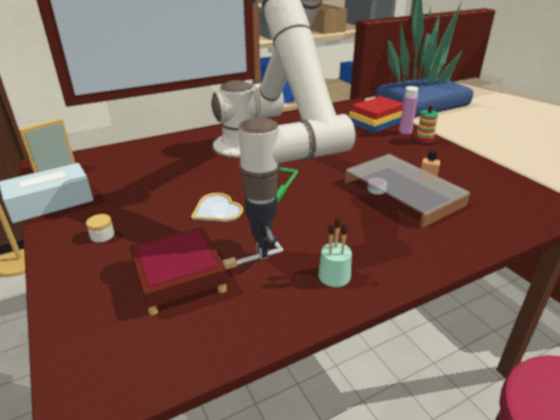

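drive_tool(
  moves=[
    [[0,-0.014,0,0,0,0,0],[0,-0.014,0,0,0,0,0],[0,-0.014,0,0,0,0,0],[0,-0.014,0,0,0,0,0],[0,-0.014,0,0,0,0,0],[0,-0.014,0,0,0,0,0],[0,-0.014,0,0,0,0,0],[0,0,0,0,0,0,0],[0.5,0,0,0,0,0,0],[0.5,0,0,0,0,0,0],[0.5,0,0,0,0,0,0],[0.5,0,0,-0.02,0,0,0],[0.5,0,0,-0.02,0,0,0],[0.6,0,0,-0.02,0,0,0],[0.6,0,0,-0.02,0,0,0],[0.6,0,0,0,0,0,0]],
  ],
)

```text
clock: 9.5
position: [656.7, -115.4, 48.4]
ee_rot: [-0.688, 0.725, -0.002, -0.0]
contact_force: [0.5, -0.6, 0.0]
gripper_width: 51.6
```

Run:
```python
from h import *
plan(656,-120,-30,177)
cap('scene','s7');cap('top','t7');crop('t7',240,140,400,260,5,'c11')
crop('s7',190,180,350,300,5,'c12')
```

```text
t 9.5 pos [ 656.691  -115.3538   48.3703] turn [-0.0021 -0.0031  0.0001] shift after [0.0047 0.0004 0.0784] shift before [0.0044 0.0006 0.0784] F [ 0.494  -0.5562  0.0412] w 51.588232534352734 q [ 0.0698  0.5809 -0.068   0.0041 -0.9202 -0.1245]
```

View pics/c11.png

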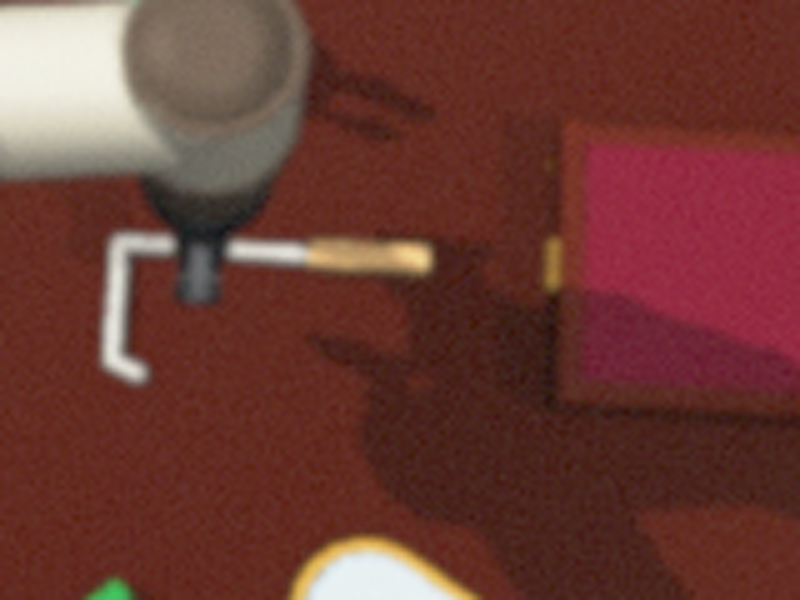

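View pics/c12.png

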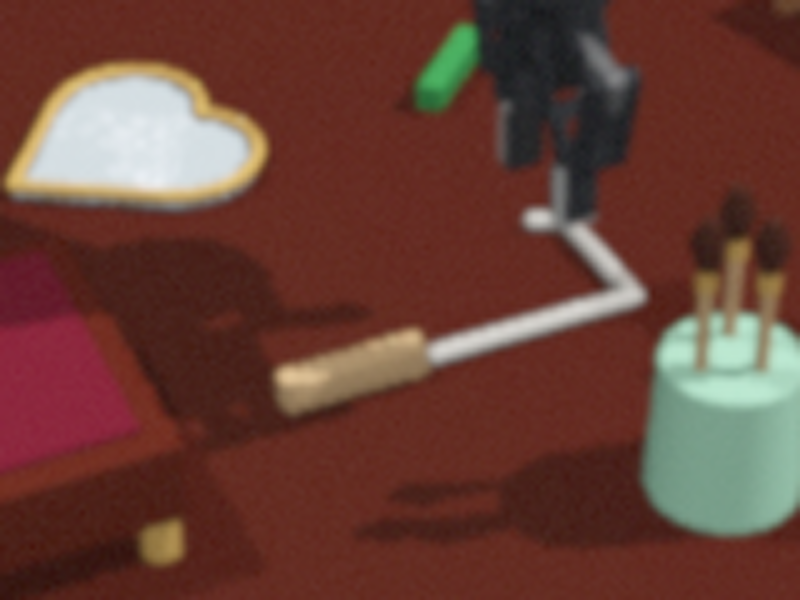

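Run:
```python
from h import *
g=lambda x,y,z:atz('top',240+x/5-.4,140+y/5-.4,z)
print('h',g(308,253,14),g(433,258,14),g(370,256,16),'bend',g(120,243,5),'corner',g(108,362,5))
gs=lambda x,y,z:atz('scene',190+x/5-.4,180+y/5-.4,z)
print('scene handle ends',gs(290,385,12),gs(420,348,12),'bend',gs(632,293,6))
h=g(370,256,16);plan(h[0],h[1],20,177)
```

```text
h [ 654.4499 -185.8131   14.    ] [ 652.5393 -266.7518   14.    ] [ 652.7204 -225.754    16.    ] bend [660.9759 -63.8415   5.    ] corner [582.3012 -57.7177   5.    ]
scene handle ends [ 652.1744 -256.8779   12.    ] [ 656.2026 -186.4925   12.    ] bend [660.4273 -62.3933   6.    ]
t 9.6 pos [ 654.3575 -115.0257   45.1129] turn [ 0.0038 -0.0026 -0.0006] shift after [ 0.1107 -0.0042  0.0251] shift before [ 0.1106 -0.0043  0.0254] F [-0.3711  0.1992  0.6009] w 51.35136994653208 q [ 0.07    0.5838 -0.0715  0.0026 -0.9196 -0.1245]
```

drive_tool(
  moves=[
    [[0.6,0.02,0,0,0,0,0],[0.6,0.03,0,0,0,0,0],[0.6,0.03,0,0,0,0,0],[0.6,0.02,0,0,0,0,0],[0.6,0.009,0,0.01,0,0,0],[0.6,0,0,0,0,0,0]],
  ],
)

```text
clock: 10.2
position: [642.1, -226.5, 24.3]
ee_rot: [-0.688, 0.726, 0.007, -0.007]
contact_force: [-0.5, 0.4, -1.5]
gripper_width: 51.4
```

Run:
```python
from h import *
plan(653.3,-224,-15,177.3)
```

```text
t 10.2 pos [ 642.1034 -226.4905   24.2566] turn [ 0.0199  0.0004 -0.0073] shift after [-0.003  -0.0111  0.0393] shift before [-0.0031 -0.0118  0.039 ] F [-0.5369  0.3764 -1.5366] w 51.3816771148205 q [-0.1019  0.6378 -0.0271  0.0008 -0.9257  0.047 ]
```

drive_tool(
  moves=[
    [[0.6,-0.003,-0.011,0.005,0.02,0,-0.007],[0.6,0,0,0.01,0,0,0],[0.6,0,0,0.01,0,0,0],[0.6,0,0,0,0,0,0]],
  ],
)

```text
clock: 10.6
position: [653.2, -220.5, -5.8]
ee_rot: [-0.691, 0.723, 0.001, -0.0]
contact_force: [-0.0, 0.1, 0.5]
gripper_width: 51.2
```

Run:
```python
from h import *
plan(653.3,-224,-28,177.3)
```

```text
t 10.6 pos [ 653.1918 -220.5445   -5.8009] turn [0.0023 0.0014 0.0029] shift after [ 0.0034 -0.0003  0.0222] shift before [ 0.0035 -0.0003  0.0222] F [-0.0456  0.1226  0.5109] w 51.23334279171692 q [-0.0924  0.676  -0.0398 -0.0017 -0.8574  0.0492]
```

drive_tool(
  moves=[
    [[0.6,0.003,0,0.008,0,0,0],[0.6,0,0,0.008,0,0,0],[0.6,0,0,0.005,0,0,0],[0,0,0,0,0,0,0],[0,0,0,0,0,0,0],[0,0,0,0,0,0,0],[0,0,0,0,0,0,0],[0,0,0,0,0,0,0]],
  ],
)

```text
clock: 11.4
position: [653.9, -222.8, -27.9]
ee_rot: [-0.692, 0.722, 0.001, 0.0]
contact_force: [-1.2, -0.3, -0.5]
gripper_width: 14.3
```

Run:
```python
from h import *
plan(653.3,-224,-28,177.3)
cap('scene','s8');crop('s8',190,180,350,300,5,'c13')
```

```text
t 11.4 pos [ 653.8608 -222.7967  -27.8523] turn [0.0009 0.0011 0.0046] shift after [0.0012 0.0005 0.0001] shift before [0.0012 0.0005 0.0001] F [-1.2289 -0.306  -0.5196] w 14.303447338802085 q [-0.0955  0.7033 -0.0516 -0.0014 -0.8168  0.0539]
```

View pics/c13.png

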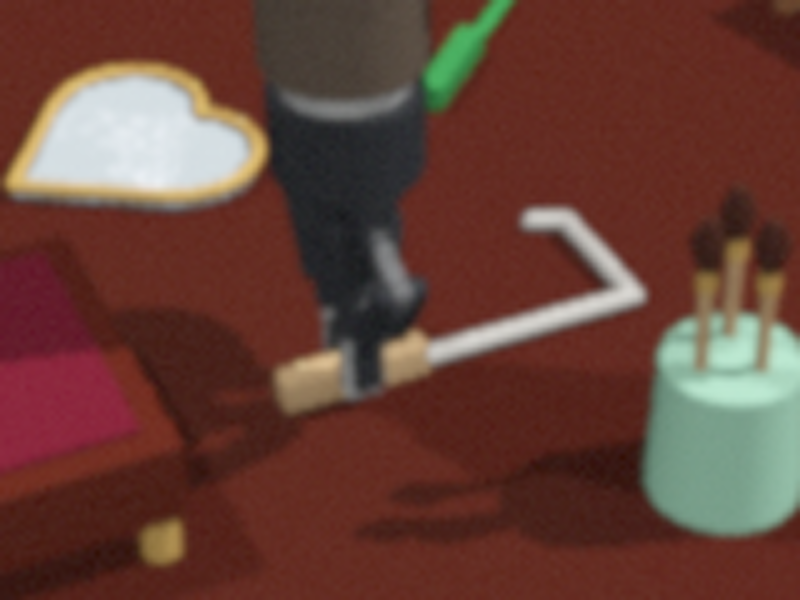

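drive_tool(
  moves=[
    [[0,0,0,-0.004,0,0,0],[0,0,0,-0.004,0,0,0],[0,0,0,0,0,0,-0.06],[0,0,0,0,0,0,-0.06],[0,0,0,0,0,0,-0.055],[0,0,0,0,0,0,0]],
  ],
)

```text
clock: 12.05
position: [654.4, -223.0, -17.5]
ee_rot: [0.754, -0.656, 0.0, -0.001]
contact_force: [0.5, 0.3, -1.3]
gripper_width: 14.3
```

Run:
```python
from h import *
plan(676,20,-20,187.1)
```

```text
t 12.05 pos [ 654.4073 -222.9947  -17.4943] turn [-0.0011  0.0007  0.015 ] shift after [-0.2385 -0.0515  0.0025] shift before [-0.2377 -0.055   0.0027] F [ 0.5453  0.289  -1.2591] w 14.345371144077015 q [-0.0956  0.6909 -0.0453 -0.0012 -0.8337  0.2354]
```

drive_tool(
  moves=[
    [[0,-0.015,-0.003,0,0,0,0.015],[0,-0.021,-0.0045,0,0,0,0],[0,-0.021,-0.0045,0,0,0,0],[0,-0.021,-0.0045,0,0,0,0],[0,-0.021,-0.0045,0,0,0,0],[0,-0.021,-0.0045,0,0,0,0],[0,-0.021,-0.0045,0,0,0,0],[0,-0.021,-0.0045,0,0,0,0],[0,-0.021,-0.0045,0,0,0,0],[0,-0.021,-0.0045,0,0,0,0],[0,-0.015,-0.0045,0,0,0,0],[0,-0.01,-0.004,0,0,0,0],[0,0,0,0,0,0,0]],
  ],
)

```text
clock: 13.35
position: [682.5, 18.4, -13.3]
ee_rot: [0.743, -0.669, 0.002, -0.002]
contact_force: [-0.1, 0.3, 0.1]
gripper_width: 14.0
```

Run:
```python
from h import *
plan(676,32,-22,187.1)
cap('scene','s9');cap('top','t9');crop('t9',95,145,255,265,5,'c14')
crop('s9',300,130,480,250,4,'c15')
```

```text
t 13.35 pos [682.5406  18.435  -13.3123] turn [-0.0065 -0.0002 -0.0189] shift after [-0.0143  0.0048  0.0087] shift before [-0.0142  0.0051  0.0087] F [-0.1358  0.2794  0.1183] w 14.033690556602107 q [ 0.2638  0.6717 -0.0739  0.0016 -0.8187 -0.1598]
```

View pics/c14.png

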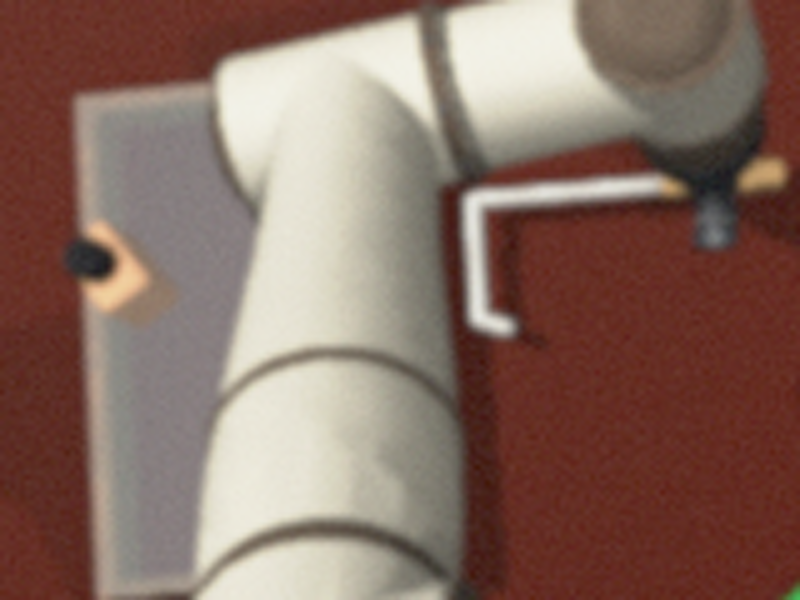

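View pics/c15.png

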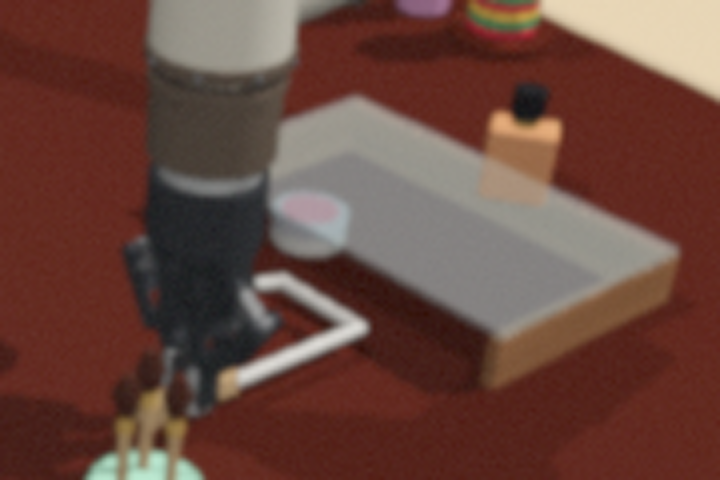

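Run:
```python
from h import *
d=np.load('pics/t9.npz')['d']
for u,v in [(150,165),(165,200),(160,240),(150,250),(140,168)]:print('arm',dep('top',u,v,d))
g=lambda x,y:(95+x/5-.4,145+y/5-.4)
for q in [(478,197),(480,310),(482,315),(560,192),(480,260),(479,240)]:print(q,dep('top',*g(*q),d))
ds=np.load('pics/s9.npz')['d'];gs=lambda x,y:(300+x/4-.4,130+y/4-.4)
for q in [(355,326),(300,355),(285,280),(320,303)]:print('s',dep('scene',*gs(*q),ds))
for z in (10,20):print('top',z,atz('top',*g(473,197),z),atz('top',*g(473,320),z),atz('top',*g(665,188),z))
```

```text
arm [633.8815 197.5892 357.4828]
arm [526.1825 122.0873 483.4125]
arm [437.3918 101.8415 572.6429]
arm [418.6804 114.0473 586.4119]
arm [627.132  222.0347 353.7346]
(478, 197) [666.6398 171.6667  23.1559]
(480, 310) [593.5133 167.2792  20.1551]
(482, 315) [589.9926 165.4641  21.9608]
(560, 192) [671.0935 119.3912  22.1143]
(480, 260) [626.8943 169.8675  15.7188]
(479, 240) [639.893  171.0604  16.261 ]
s [668.5566 172.4195  24.4316]
s [676.945  117.2899  22.1718]
s [596.4621 166.3337  25.5031]
s [629.9546 172.4771  22.2307]
top 10 [669.6261 177.7285  10.    ] [588.6716 173.5753  10.    ] [677.7898  53.4353  10.    ]
top 20 [667.3138 175.5579  20.    ] [586.9968 171.4374  20.    ] [675.4132  52.2436  20.    ]
```

drive_tool(
  moves=[
    [[0,0,0,0.004,-0.006,0,-0.019],[0,0,0,0.004,0,0,0],[0,-0.012,0,0,0,0,0],[0,-0.014,0,0,0,0,0],[0,-0.014,0,0,0,0,0],[0,0,0,0,0,0,0]],
  ],
)

```text
clock: 14.05
position: [675.8, 56.5, -22.9]
ee_rot: [0.748, -0.664, -0.001, 0.001]
contact_force: [0.9, 0.1, -1.4]
gripper_width: 14.4
```

```bash
cat >> h.py <<'E'
M=np.array([588,204.]);GX=np.array([.992,.124]);GY=np.array([-.124,.992])
def gap(P): r=np.array(P[:2])-M; return r@GX,r@GY
def world(gx,gy): return M+gx*GX+gy*GY
def gplan(gx,gy,z,yaw=187.1):
    s=arm.read_state();a=Ro.from_quat(s['ee_rot']).as_matrix();ang=np.degrees(np.arctan2(a[1,1],a[0,1]))%360
    print('tcp gap',gap(s['position']),'rod yaw',ang-90,'bend gap',gap(s['position'][:2]+160*np.array([np.cos(np.radians(ang-90)),np.sin(np.radians(ang-90))])));plan(*world(gx,gy),z,yaw)
E
python3 - <<'E'
from h import *
gplan(70,-46,-23)
E
```

```text
tcp gap (np.float64(68.82849273041772), np.float64(-157.17588173396044)) rod yaw 96.83130812793493 bend gap (np.float64(69.64844753386726), np.float64(2.777210371569983))
t 14.05 pos [675.8169  56.5337 -22.9146] turn [ 0.0028 -0.0004 -0.0047] shift after [-0.1112 -0.0011  0.0001] shift before [-0.1112 -0.0006  0.    ] F [ 0.947   0.1033 -1.395 ] w 14.43927807835456 q [ 0.3212  0.6814 -0.0837 -0.0003 -0.8086 -0.2018]
```

drive_tool(
  moves=[
    [[0,-0.012,0,0,0,0,-0.004],[0,-0.012,0,0,0,0,0],[0,-0.012,0,0,0,0,0],[0,-0.012,0,0,0,0,0],[0,-0.012,0,0,0,0,0],[0,0,0,0,0,0,0]],
  ],
)

```text
clock: 14.65
position: [667.8, 123.3, -22.4]
ee_rot: [0.75, -0.661, -0.001, 0.001]
contact_force: [0.2, -0.5, 0.1]
gripper_width: 14.1
```

Run:
```python
from h import *
gplan(70,-46,-23)
cap('scene','s10');cap('top','t10')
crop('s10',300,130,480,250,4,'c16')
```

```text
tcp gap (np.float64(69.15641417175623), np.float64(-89.96176235306743)) rod yaw 97.2206573002052 bend gap (np.float64(68.88940916860575), np.float64(69.99320852414004))
t 14.65 pos [667.8031 123.2881 -22.3815] turn [ 0.0017 -0.0001  0.0021] shift after [-0.044  -0.0008  0.0006] shift before [-0.044  -0.0009  0.0006] F [ 0.1876 -0.4919  0.105 ] w 14.058173519897942 q [ 0.4199  0.6815 -0.0817 -0.0006 -0.8094 -0.2935]
```

View pics/c16.png

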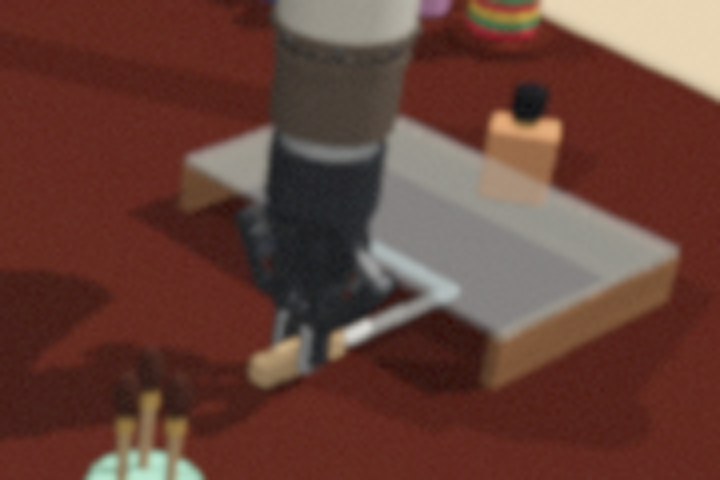

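drive_tool(
  moves=[
    [[0,-0.012,0,0,0,0,0.002],[0,-0.012,0,0,0,0,0],[0,-0.012,0,0,0,0,0],[0,-0.006,0,0,0,0,0],[0,0,0,0,0,0,0]],
  ],
)

```text
clock: 15.25
position: [662.4, 166.0, -22.6]
ee_rot: [0.748, -0.663, -0.001, 0.001]
contact_force: [0.4, -0.1, -0.5]
gripper_width: 14.3
```

Run:
```python
from h import *
gplan(-18,-46,-23)
cap('scene','s11');cap('top','t11')
crop('t11',95,145,215,265,5,'c17');crop('s11',300,130,480,250,4,'c18')
```

```text
tcp gap (np.float64(69.04375875005938), np.float64(-46.95056999270978)) rod yaw 96.9159078318342 bend gap (np.float64(69.62753506636304), np.float64(113.00355844795449))
t 15.25 pos [662.3549 165.9652 -22.5744] turn [ 0.0024 -0.0004 -0.0032] shift after [-0.0009  0.0871  0.0004] shift before [-0.0007  0.0871  0.0006] F [ 0.3561 -0.0977 -0.4683] w 14.320109539401589 q [ 0.4815  0.687  -0.0704 -0.0006 -0.8159 -0.3603]
```

View pics/c17.png

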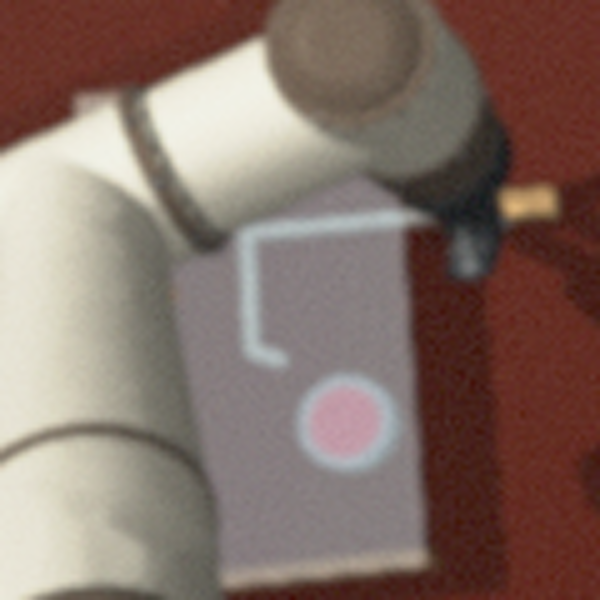

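View pics/c18.png

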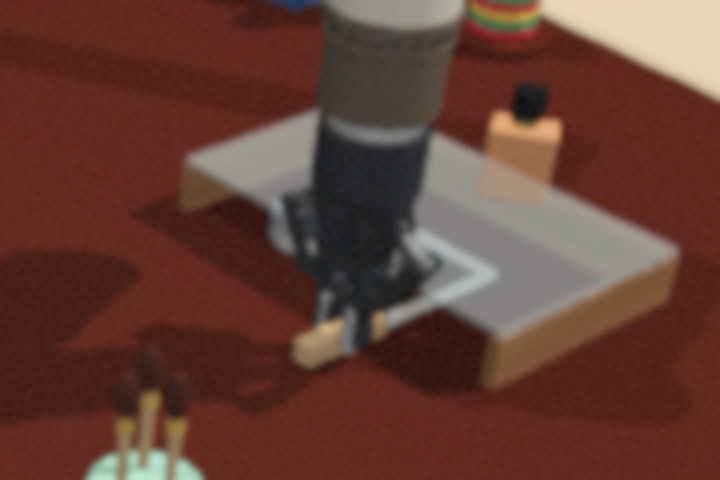

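drive_tool(
  moves=[
    [[0,-0.007,0,0,0,0,-0.003],[0,0,0.01,0,0,0,0],[0,0,0.012,0,0,0,0],[0,0,0.012,0,0,0,0],[0,0,0.012,0,0,0,0],[0,0,0,0,0,0,0]],
  ],
)

```text
clock: 15.95
position: [611.3, 164.5, -22.9]
ee_rot: [0.748, -0.663, -0.001, 0.002]
contact_force: [0.0, 0.1, -0.8]
gripper_width: 14.5
```

Run:
```python
from h import *
gplan(-20,-40,-23)
cap('top','t12')
crop('t12',95,145,215,265,5,'c19')
```

```text
tcp gap (np.float64(18.19669665647215), np.float64(-42.02648461570114)) rod yaw 96.8920720082765 bend gap (np.float64(18.847016013308533), np.float64(117.92738712466694))
t 15.95 pos [611.2754 164.544  -22.9413] turn [ 0.0053 -0.001  -0.0036] shift after [-0.002   0.0382  0.0001] shift before [-0.0019  0.0382  0.0003] F [ 0.0192  0.1294 -0.8476] w 14.473000590149187 q [ 0.5175  0.6244 -0.2067 -0.0017 -0.7449 -0.396 ]
```

View pics/c19.png

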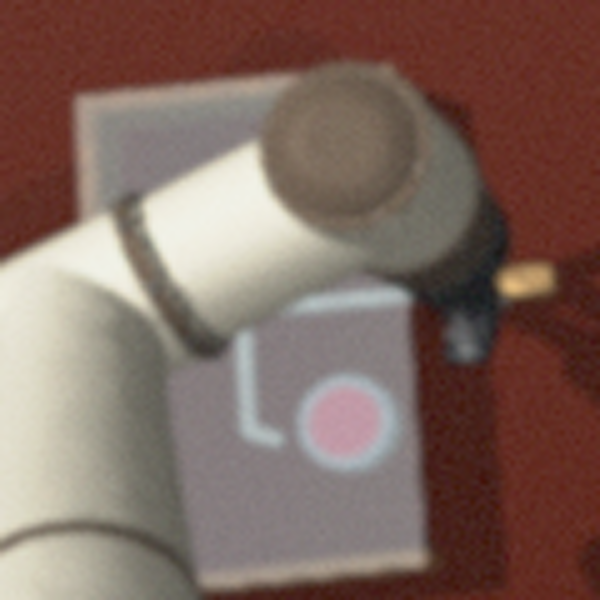

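drive_tool(
  moves=[
    [[0,0,0.011,0,0,0,-0.003],[0,0,0.011,0,0,0,0],[0,0,0.01,0,0,0,0],[0,0,0,0,0,0,0]],
  ],
)

```text
clock: 16.4
position: [580.9, 160.7, -22.1]
ee_rot: [0.749, -0.662, -0.0, 0.001]
contact_force: [0.2, 0.6, -1.4]
gripper_width: 14.3
```

Run:
```python
from h import *
gplan(-20,-40,-23)
cap('top','t13')
crop('t13',95,145,215,265,5,'c20')
```

```text
tcp gap (np.float64(-12.421144204986332), np.float64(-42.02613638232199)) rod yaw 97.04775773048164 bend gap (np.float64(-12.205457925184959), np.float64(117.9289119263472))
t 16.4 pos [580.8855 160.7456 -22.1124] turn [ 0.0012 -0.0003 -0.0009] shift after [-0.002   0.0076  0.0009] shift before [-0.002   0.0076  0.0009] F [ 0.1773  0.6168 -1.4166] w 14.342989066852521 q [ 0.5382  0.5839 -0.2917 -0.0003 -0.6964 -0.415 ]
```

View pics/c20.png

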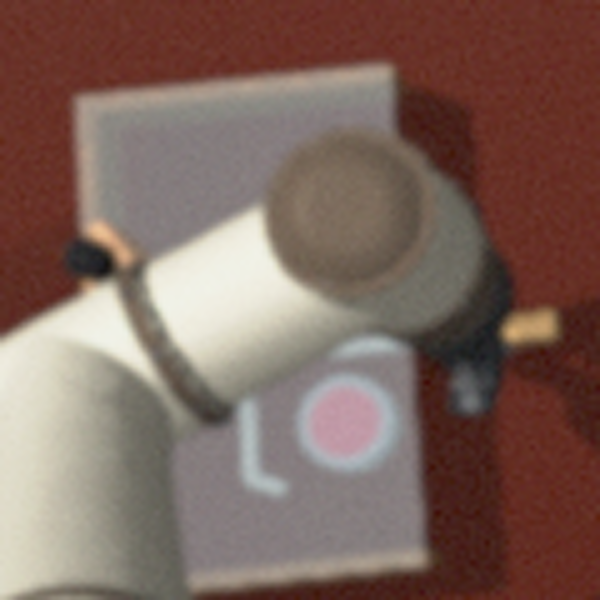

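drive_tool(
  moves=[
    [[0,0,0.002,0.003,0,0,0],[0,0.008,0,0,0,0,0],[0,0.008,0,0,0,0,0],[0,0.008,0,0,0,0,0],[0,0.008,0,0,0,0,0],[0,0.008,0,0,0,0,0],[0,0.008,0,0,0,0,0],[0,0.008,0,0,0,0,0],[0,0,0,0,0,0,0]],
  ],
)

```text
clock: 17.35
position: [589.4, 100.2, -25.2]
ee_rot: [0.749, -0.663, 0.001, -0.001]
contact_force: [-0.1, -0.7, -0.8]
gripper_width: 14.4
```

Run:
```python
from h import *
gplan(-10,-235,-25)
cap('top','t14');crop('t14',95,145,215,265,5,'c21')
cap('scene','s14');crop('s14',300,130,480,250,4,'c22')
```

```text
tcp gap (np.float64(-11.504482058970838), np.float64(-103.134192896273)) rod yaw 96.9667265590528 bend gap (np.float64(-11.062577925584277), np.float64(56.82039041016713))
t 17.35 pos [589.377  100.2062 -25.211 ] turn [-0.0025  0.0007 -0.0023] shift after [ 0.1318 -0.0016 -0.0002] shift before [ 0.1318 -0.0019 -0.0003] F [-0.132  -0.6666 -0.846 ] w 14.440881486886234 q [ 0.4391  0.5808 -0.31    0.0001 -0.6773 -0.3176]
```

View pics/c21.png

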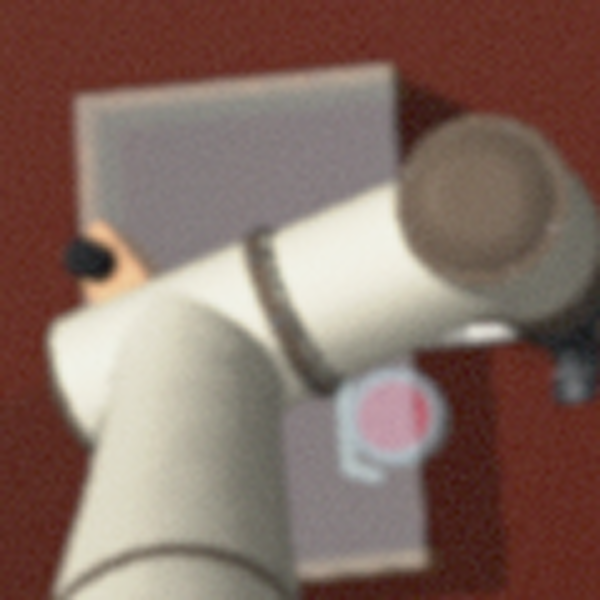

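View pics/c22.png

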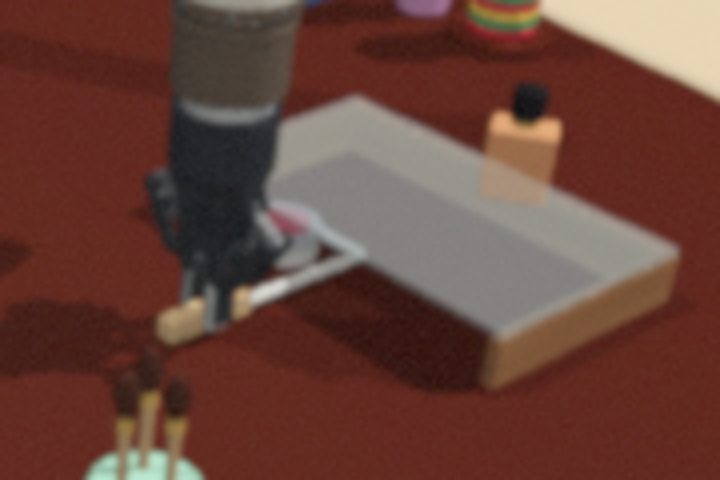

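drive_tool(
  moves=[
    [[0,0.008,0,0,0,0,0],[0,0.01,0,0,0,0,0],[0,0.01,0,0,0,0,0],[0,0.01,0,0,0,0,0],[0,0.01,0,0,0,0,0],[0,0.01,0,0,0,0,0],[0,0.01,0,0,0,0,0],[0,0.01,0,0,0,0,0],[0,0.01,0,0,0,0,0],[0,0.01,0,0,0,0,0],[0,0.01,0,0,0,0,0],[0,0.005,0,0,0,0,0],[0,0,0,0,0,0,0]],
  ],
)

```text
clock: 18.75
position: [604.4, -21.0, -25.3]
ee_rot: [0.749, -0.663, 0.001, -0.002]
contact_force: [-0.9, 0.8, -1.3]
gripper_width: 14.4
```

Run:
```python
from h import *
gplan(-10,-235,-25)
cap('top','t15');crop('t15',140,155,300,275,5,'c23')
cap('scene','s15');crop('s15',230,130,430,280,4,'c24')
```

```text
tcp gap (np.float64(-11.63374500807087), np.float64(-225.20421668745286)) rod yaw 96.99131993102839 bend gap (np.float64(-11.26049906925885), np.float64(-65.24945843541093))
t 18.75 pos [604.3938 -20.9712 -25.3315] turn [-0.003   0.0013 -0.0019] shift after [ 0.0097 -0.0016 -0.0003] shift before [ 0.0097 -0.0017 -0.0003] F [-0.9055  0.7986 -1.3113] w 14.360963189796035 q [ 0.2322  0.5893 -0.2914 -0.0016 -0.687  -0.1089]
```

View pics/c23.png

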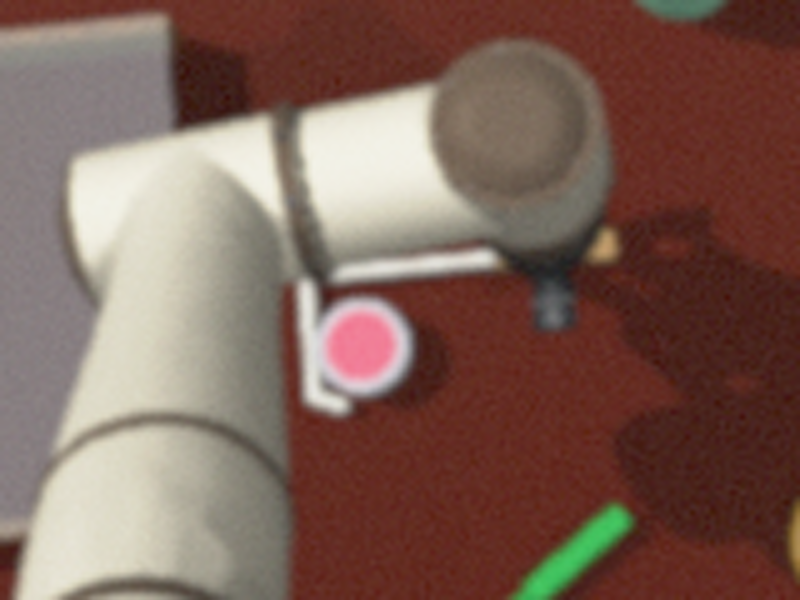

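View pics/c24.png

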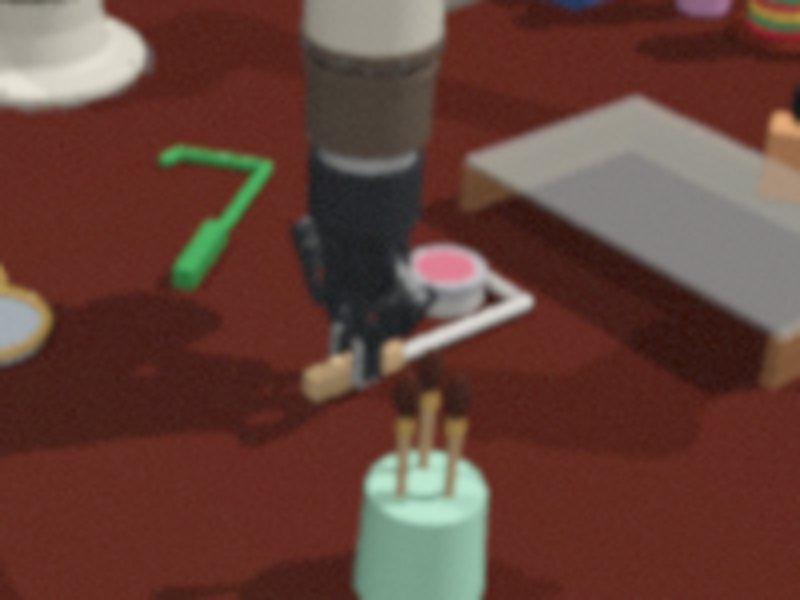

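drive_tool(
  moves=[
    [[0,-0.01,0,0,0,0,0],[0,-0.012,0,0,0,0,0],[0,-0.012,0,0,0,0,0],[0,0,0,0,0,0,0],[0,0,-0.014,0,0,0,0],[0,0,-0.015,0,0,0,0],[0,0,-0.015,0,0,0,0],[0,0,-0.015,0,0,0,0],[0,0,-0.015,0,0,0,0],[0,0,-0.015,0,0,0,0],[0,0,-0.014,0,0,0,0],[0,0,0,0,0,0,0]],
  ],
)

```text
clock: 20.05
position: [703.6, 36.8, -25.4]
ee_rot: [0.753, -0.658, 0.0, -0.0]
contact_force: [0.1, -0.4, -0.2]
gripper_width: 14.4
```

Run:
```python
from h import *
gplan(98,-225,-27)
cap('top','t16');crop('t16',140,155,300,275,5,'c25')
cap('scene','s16');crop('s16',230,130,430,280,4,'c26')
```

```text
tcp gap (np.float64(93.90706809204305), np.float64(-180.21062115676023)) rod yaw 97.66798701933436 bend gap (np.float64(92.3912552423399), np.float64(-20.26260987995605))
t 20.05 pos [703.5666  36.7819 -25.4492] turn [-0.0006  0.0004  0.0099] shift after [ 0.0447 -0.0041  0.0016] shift before [ 0.0447 -0.0036  0.0015] F [ 0.0863 -0.4484 -0.1754] w 14.36702173246507 q [ 0.2809  0.7182 -0.0118 -0.0004 -0.8402 -0.1468]
```

View pics/c25.png

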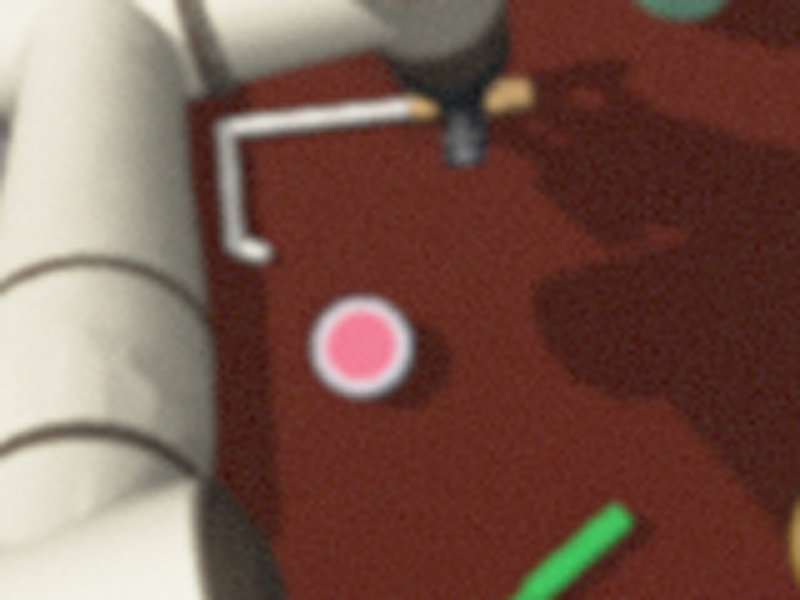

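View pics/c26.png

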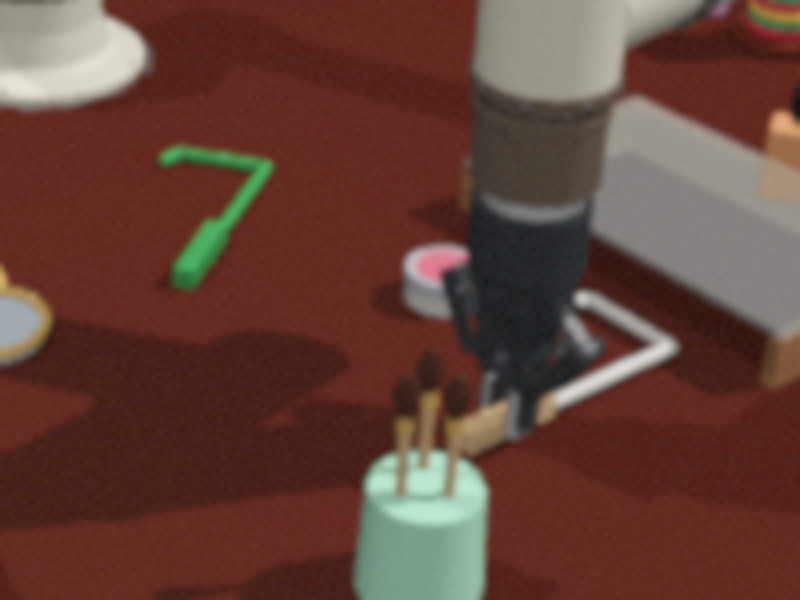

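drive_tool(
  moves=[
    [[0,0.01,0,0,0,0,0],[0,0.012,0,0,0,0,0],[0,0.012,0,0,0,0,0],[0,0.006,0,0.0015,0,0,0],[0,0,0,0.0015,0,0,0],[0,0,0,0,0,0,0]],
  ],
)

```text
clock: 20.75
position: [704.5, -8.3, -28.5]
ee_rot: [0.752, -0.659, -0.002, 0.001]
contact_force: [-0.5, 0.1, -0.1]
gripper_width: 14.3
```

Run:
```python
from h import *
gplan(98,-225,-28)
g=lambda x,y,z:atz('top',140+x/5-.4,155+y/5-.4,z)
print('tin',g(361,347,26),gap(g(361,347,26)))
p=np.load('pics/t16.npz')['p'].astype(int)
m=((p[...,0]>180)&(p[...,2]>90)&(p[...,1]<p[...,0]-60))
mm=np.argwhere(m[200:250,190:240])+[200,190];print(len(mm),mm.mean(0),atz('top',*mm.mean(0)[::-1],26))
```

```text
tcp gap (np.float64(89.26435459433462), np.float64(-225.00339066472765)) rod yaw 97.53934272348039 bend gap (np.float64(88.10767117937532), np.float64(-65.05237915346036))
t 20.75 pos [704.5159  -8.2534 -28.4612] turn [0.004  0.0008 0.0077] shift after [-0.0001 -0.0087 -0.0005] shift before [-0.0001 -0.0087 -0.0005] F [-0.5113  0.118  -0.1098] w 14.348577626771405 q [ 0.2166  0.7238 -0.0086 -0.0015 -0.8422 -0.084 ]
tin [537.9612  96.503   26.    ] (np.float64(-62.96807364604305), np.float64(-100.4322563330834))
149 [223.6711 211.7383] [539.0029  96.7413  26.    ]
```

drive_tool(
  moves=[
    [[0.3,0,0,0,0,0,0],[0.5,0,0,0,0,0,0],[0.5,0,0,0,0,0,0],[0.5,0,0,-0.02,0,0,0],[0.5,0,0,-0.03,0,0,0],[1,0,0,-0.03,0,0,0],[1,0,0,0,0,0,0.14],[1,0,0,0,0,0,0.14],[1,0,0,0,0,0,0.14],[1,0,0,0,0,0,0.14],[1,0,0,0,0,0,0.14],[1,0,0,0,0,0,0.07],[1,0,0,0,0,0,0]],
  ],
)

```text
clock: 22.05
position: [705.6, -3.9, 56.6]
ee_rot: [-0.438, 0.899, 0.0, -0.0]
contact_force: [-0.8, -0.0, 0.5]
gripper_width: 85.5
```

Run:
```python
from h import *
plan(538.5,96.6,50,142)
```

```text
t 22.05 pos [705.6261  -3.8783  56.5615] turn [ 0.0013 -0.0004 -0.0005] shift after [0.0237 0.1936 0.0066] shift before [0.0238 0.1935 0.0068] F [-0.7744 -0.0279  0.5146] w 85.47001660445791 q [ 0.2226  0.6324  0.0571 -0.0008 -0.9967 -0.8858]
```

drive_tool(
  moves=[
    [[1,0.003,0.024,0,0,0,0],[1,0.003,0.024,0,0,0,0],[1,0.003,0.024,0,0,0,0],[1,0.003,0.024,0,0,0,0],[1,0.003,0.024,0,0,0,0],[1,0.003,0.024,0,0,0,0],[1,0.003,0.024,0,0,0,0],[1,0.003,0.02,0,0,0,0],[1,0,0,0,0,0,0],[1,0,0,0,0,0,0]],
  ],
)

```text
clock: 23.05
position: [537.1, 96.8, 57.4]
ee_rot: [-0.448, 0.894, -0.0, 0.002]
contact_force: [1.1, 0.9, 0.6]
gripper_width: 85.4
```

Run:
```python
from h import *
plan(538.5,96.6,50,142)
cap('scene','s17');crop('s17',230,130,430,280,4,'c27')
```

```text
t 23.05 pos [537.1143  96.7878  57.3699] turn [-0.0016  0.0026  0.0205] shift after [-0.0007 -0.0012  0.0074] shift before [-0.0007 -0.0012  0.0074] F [1.0509 0.8669 0.601 ] w 85.36977159947415 q [ 0.4756  0.3971 -0.3746  0.0004 -0.7961 -1.1186]
```

View pics/c27.png

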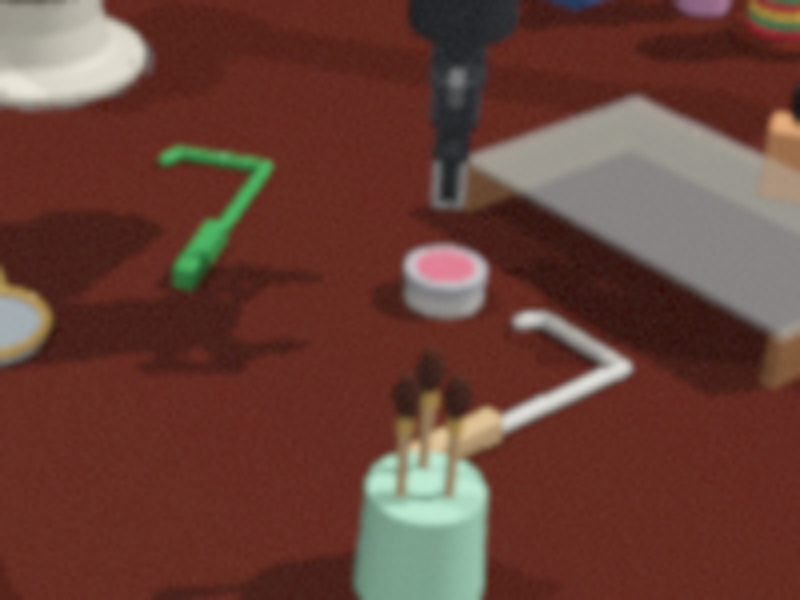

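drive_tool(
  moves=[
    [[1,-0.001,-0.001,0.012,0,0.003,0.02],[1,0,0,0.012,0,0,0],[1,0,0,0.012,0,0,0],[1,0,0,0.006,0,0,0],[1,0,0,0,0,0,0]],
  ],
)

```text
clock: 23.6
position: [540.7, 95.2, 9.9]
ee_rot: [-0.436, 0.9, -0.001, -0.001]
contact_force: [-0.6, -0.4, 0.1]
gripper_width: 85.2
```

Run:
```python
from h import *
plan(538.5,96.6,-29,142)
cap('scene','s18');crop('s18',300,160,380,220,8,'c28')
```

```text
t 23.6 pos [540.7063  95.1652   9.8944] turn [-0.0008 -0.0023 -0.0045] shift after [0.0002 0.0026 0.0389] shift before [0.0002 0.0027 0.0389] F [-0.5659 -0.4165  0.1027] w 85.18816993923039 q [ 0.4706  0.47   -0.4078  0.0027 -0.6946 -1.1404]
```

View pics/c28.png

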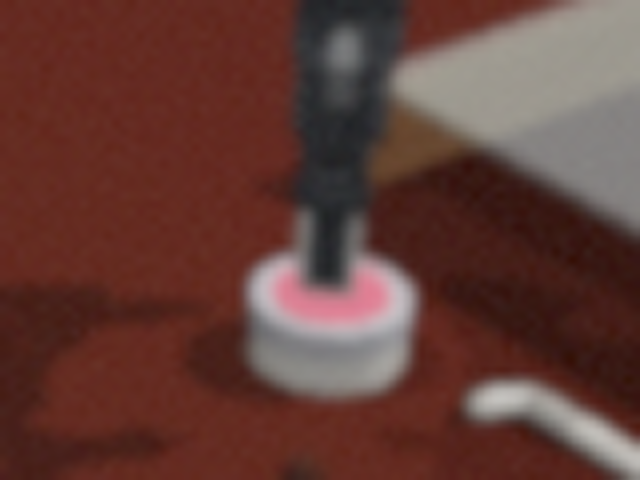

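drive_tool(
  moves=[
    [[1,0,0.0025,0.008,0,0,0],[1,0,0,0.01,0,0,0],[1,0,0,0.01,0,0,0],[1,0,0,0.006,0,0,0],[1,0,0,0,0,0,0]],
  ],
)

```text
clock: 24.15
position: [539.4, 97.0, -26.3]
ee_rot: [-0.436, 0.9, -0.001, 0.0]
contact_force: [-0.4, -0.7, -0.8]
gripper_width: 85.2
```

Run:
```python
from h import *
plan(538.5,96.6,-29,142)
cap('scene','s19');crop('s19',300,160,380,220,8,'c29')
```

```text
t 24.15 pos [539.3904  96.9567 -26.3214] turn [-0.0017 -0.0008 -0.0045] shift after [0.0008 0.0005 0.0027] shift before [0.0008 0.0005 0.0027] F [-0.4137 -0.6667 -0.7819] w 85.23774152989935 q [ 0.4749  0.524  -0.4388  0.0033 -0.6079 -1.1453]
```

View pics/c29.png

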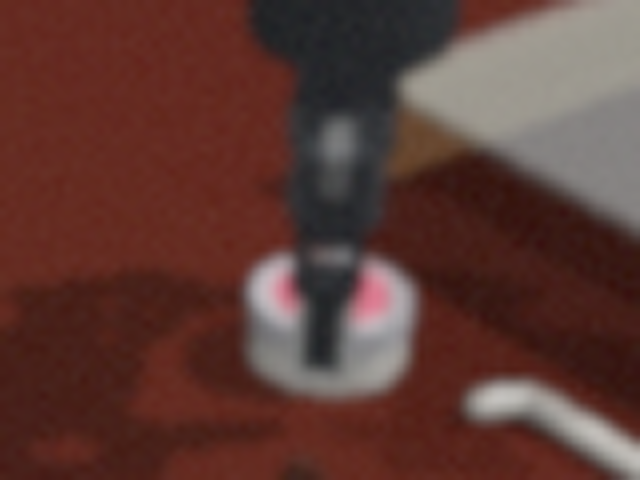

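drive_tool(
  moves=[
    [[1,0,0,0.004,0,0,0],[0.85,0,0,0,0,0,0],[0.7,0,0,0,0,0,0],[0.5,0,0,0,0,0,0],[0.4,0,0,0,0,0,0],[0.4,0,0,0,0,0,0]],
  ],
)

```text
clock: 24.8
position: [540.4, 97.6, -28.9]
ee_rot: [-0.436, 0.9, -0.001, 0.002]
contact_force: [-1.0, -0.1, -1.2]
gripper_width: 57.8
```

Run:
```python
from h import *
plan(538.5,96.6,-29,142)
cap('scene','s20');crop('s20',300,160,380,220,8,'c30')
d=np.load('pics/s20.npz')['d']
for v in range(196,212):print(v,dep('scene',341,v,d))
```

```text
t 24.8 pos [540.4305  97.5793 -28.9209] turn [-0.0031  0.0022 -0.0042] shift after [0.002  0.0009 0.0001] shift before [0.002  0.0009 0.0001] F [-1.0369 -0.0567 -1.2364] w 57.83878499851816 q [ 0.4751  0.5283 -0.4404  0.0034 -0.5988 -1.1453]
196 [588.6631  62.2186  63.2727]
197 [588.1963  62.8578  59.5483]
198 [587.2915  63.8279  55.4809]
199 [575.8678  72.721   43.4601]
200 [573.2103  75.0183  37.9855]
201 [573.5847  75.0329  34.7903]
202 [576.3259  73.2634  33.4014]
203 [576.0591  73.7624  29.7057]
204 [576.053   74.0656  26.1989]
205 [580.7899  70.7882  26.3739]
206 [579.5241  72.0435  21.8781]
207 [577.5795  73.8136  16.8267]
208 [570.8028  79.24     7.9264]
209 [565.965   83.2054   0.5005]
210 [1439.8109 -577.8959  695.2312]
211 [578.1091  74.6262   3.022 ]
```

View pics/c30.png

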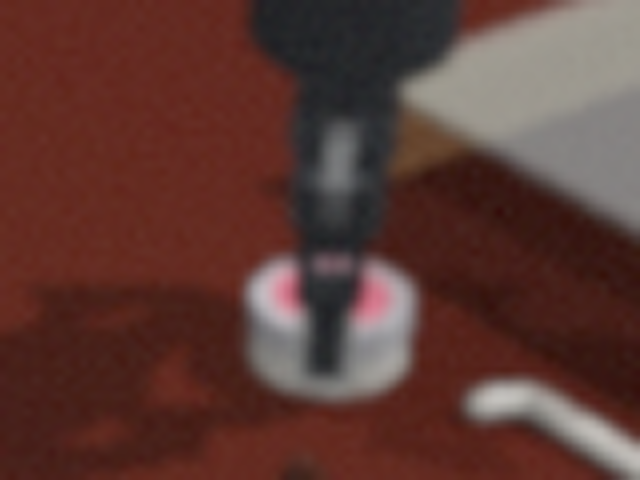

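drive_tool(
  moves=[
    [[0.4,0,0,-0.005,0,0,0],[0.4,0,0,-0.012,0,0,0],[0.4,0,0,-0.015,0,0,0],[0.4,0,0,-0.015,0,0,0],[0.4,0,0,-0.015,0,0,0],[0.4,0,0,0,0,0,0]],
  ],
)

```text
clock: 25.45
position: [540.1, 97.4, 38.0]
ee_rot: [-0.436, 0.9, -0.001, 0.002]
contact_force: [1.0, -0.0, -1.2]
gripper_width: 57.9
```

Run:
```python
from h import *
plan(395.5,-248.5,38,142)
cap('scene','s21');crop('s21',300,140,380,200,8,'c31')
```

```text
t 25.45 pos [540.1482  97.3696  37.9527] turn [-0.0033  0.0021 -0.0042] shift after [ 0.3616 -0.099  -0.    ] shift before [ 0.3612 -0.1005 -0.0005] F [ 0.955  -0.0458 -1.2414] w 57.90678422101281 q [ 0.4751  0.4274 -0.3878  0.0032 -0.7524 -1.1449]
```

View pics/c31.png

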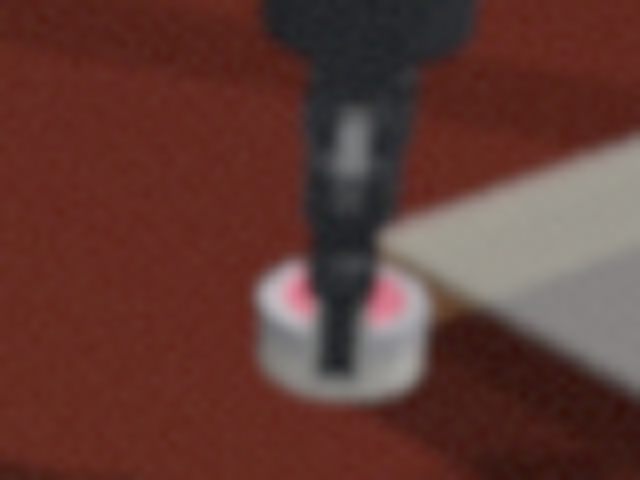

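Held and level. Carry to the tray (the turn is negligible).

drive_tool(
  moves=[
    [[0.4,0.012,-0.003,0,0,0,0],[0.4,0.019,-0.0053,0,0,0,0],[0.4,0.019,-0.0053,0,0,0,0],[0.4,0.019,-0.0053,0,0,0,0],[0.4,0.019,-0.0053,0,0,0,0],[0.4,0.019,-0.0053,0,0,0,0],[0.4,0.019,-0.0053,0,0,0,0],[0.4,0.019,-0.0053,0,0,0,0],[0.4,0.019,-0.0053,0,0,0,0],[0.4,0.019,-0.0053,0,0,0,0],[0.4,0.019,-0.0053,0,0,0,0],[0.4,0.019,-0.0053,0,0,0,0],[0.4,0.019,-0.0053,0,0,0,0],[0.4,0.019,-0.0053,0,0,0,0],[0.4,0.019,-0.0053,0,0,0,0],[0.4,0.012,-0.0053,0,0,0,0],[0.4,0,0,0,0,0,0]],
  ],
)

```text
clock: 27.2
position: [388.4, -211.6, 30.0]
ee_rot: [-0.428, 0.904, 0.005, -0.013]
contact_force: [-0.3, 0.1, -1.7]
gripper_width: 57.6
```

Run:
```python
from h import *
plan(395.5,-248.5,38,142)
```

```text
t 27.2 pos [ 388.4092 -211.5534   30.0317] turn [ 0.0203 -0.0197 -0.0227] shift after [ 0.0247 -0.0283 -0.008 ] shift before [ 0.0243 -0.0287 -0.0081] F [-0.2636  0.0584 -1.7143] w 57.649082907158736 q [-0.1241  0.3059 -0.6326  0.0102 -0.66   -0.5699]
```

drive_tool(
  moves=[
    [[0.4,0,0,-0.008,0.02,-0.02,-0.022],[0.4,0.012,-0.014,0,0,0,0],[0.4,0.012,-0.014,0,0,0,0],[0.4,0,0,0,0,0,0]],
  ],
)

```text
clock: 27.6
position: [390.0, -249.7, 36.9]
ee_rot: [-0.437, 0.9, 0.002, -0.001]
contact_force: [-0.3, -0.1, -1.1]
gripper_width: 58.0
```

Run:
```python
from h import *
plan(395.5,-248.5,10,142)
cap('top','t22');crop('t22',270,210,390,310,6,'c32')
cap('scene','s22');crop('s22',170,130,290,230,6,'c33')
```

```text
t 27.6 pos [ 390.0056 -249.6597   36.9117] turn [ 0.0042 -0.001  -0.0034] shift after [-0.0043 -0.0036  0.0269] shift before [-0.0043 -0.0037  0.0269] F [-0.3244 -0.066  -1.1334] w 58.04993563222853 q [-0.2178  0.314  -0.5871 -0.0015 -0.6738 -0.4477]
```

View pics/c32.png

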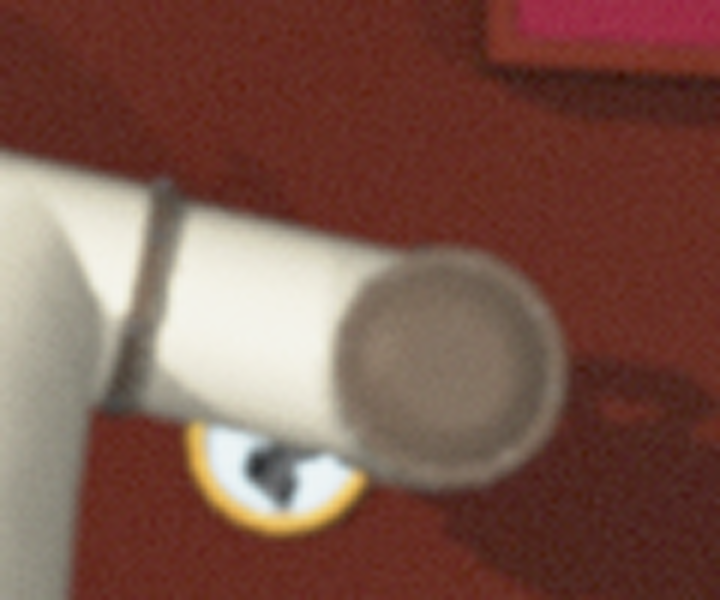

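View pics/c33.png

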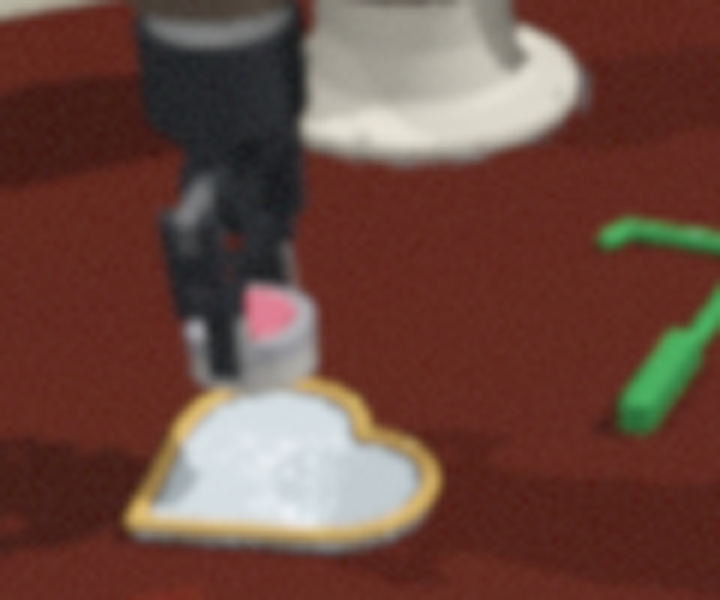

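Run:
```python
from h import *
p=np.load('pics/s0.npz')['p'].astype(int)
m=((p.min(2)>140)).astype(np.uint8)
X,Y=np.meshgrid(np.arange(290,500),np.arange(-350,-150))
f,cx,cy,T=K('scene');Q=np.linalg.inv(T)@np.stack([X.ravel(),Y.ravel(),6+0*X.ravel(),1+0*X.ravel()])
u=(Q[0]/Q[2]*f+cx).reshape(X.shape).astype(np.float32);v=(Q[1]/Q[2]*f+cy).reshape(X.shape).astype(np.float32)
r=cv2.remap(m*255,u,v,cv2.INTER_LINEAR)>127
D=cv2.distanceTransform(r.astype(np.uint8),cv2.DIST_L2,5);i=np.unravel_index(D.argmax(),D.shape)
print(D.max(),X[i],Y[i],'cent',X[r].mean(),Y[r].mean(),X[r].min(),X[r].max(),Y[r].min(),Y[r].max())
plan(396.7,-247,10,142)
```

```text
49.772095 392 -246 cent 391.4523828033896 -239.61237658400063 315 463 -312 -181
t 27.7 pos [ 389.0852 -248.2878   36.6354] turn [ 0.006  -0.0013 -0.0027] shift after [-0.0057 -0.0052  0.0266] shift before [-0.0058 -0.0054  0.0266] F [ 0.3861  0.1764 -1.2398] w 58.03054777910341 q [-0.2155  0.3132 -0.5893 -0.0023 -0.6743 -0.4486]
```

drive_tool(
  moves=[
    [[0.4,-0.006,-0.003,0.005,0.006,0,0],[0.4,0,0,0.01,0,0,0],[0.4,0,0,0.01,0,0,0],[0.4,0,0,0.01,0,0,0],[0.4,0,0,0.006,0,0,0],[0.4,0,0,0,0,0,0]],
  ],
)

```text
clock: 28.3
position: [393.4, -242.6, -9.2]
ee_rot: [-0.438, 0.899, 0.001, -0.002]
contact_force: [-0.2, -1.1, -2.3]
gripper_width: 57.9
```

Run:
```python
from h import *
plan(395.2,-245.5,-22,142)
```

```text
t 28.3 pos [ 393.4446 -242.5502   -9.2326] turn [ 0.0034 -0.0027  0.0001] shift after [ 0.0012 -0.0032  0.0128] shift before [ 0.0012 -0.0032  0.0128] F [-0.1524 -1.0617 -2.2579] w 57.89759986318495 q [-0.1987  0.3946 -0.6342  0.0017 -0.5462 -0.4659]
```

drive_tool(
  moves=[
    [[0.4,0.001,-0.003,0.003,0.003,-0.003,0],[0.4,0,0,0.003,0,0,0],[0.4,0,0,0,0,0,0]],
  ],
)

```text
clock: 28.6
position: [395.6, -245.6, -15.8]
ee_rot: [-0.438, 0.899, 0.0, 0.0]
contact_force: [0.2, -0.5, -1.2]
gripper_width: 57.8
```

Run:
```python
from h import *
plan(395.2,-245.5,-23,142)
cap('scene','s23');crop('s23',170,170,270,250,8,'c34')
```

```text
t 28.6 pos [ 395.6413 -245.5621  -15.8259] turn [-0.      0.0005  0.0003] shift after [0.0002 0.0004 0.0072] shift before [0.0002 0.0004 0.0072] F [ 0.188  -0.4707 -1.1809] w 57.82354019654819 q [-0.2055  0.4097 -0.6333 -0.0008 -0.5275 -0.4568]
```

View pics/c34.png

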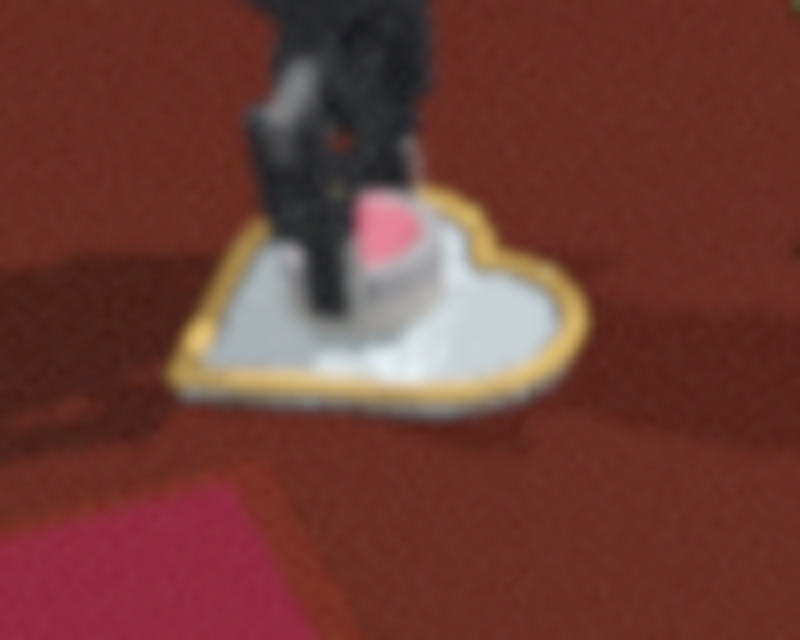

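drive_tool(
  moves=[
    [[0.4,0,0,0.002,0,0,0],[0.4,0,0,0.002,0,0,0],[0.4,0,0,0.0015,0,0,0],[0.4,0,0,0,0,0,0]],
  ],
)

```text
clock: 29.05
position: [396.4, -245.9, -20.8]
ee_rot: [-0.438, 0.899, -0.001, 0.001]
contact_force: [0.1, 0.2, -1.2]
gripper_width: 57.8
```

drive_tool(
  moves=[
    [[0.4,0,0,0.0008,0,0,0],[0.4,0,0,0,0,0,0]],
  ],
)

```text
clock: 29.25
position: [396.5, -245.9, -21.6]
ee_rot: [-0.439, 0.899, -0.001, 0.001]
contact_force: [-0.2, -0.2, -1.0]
gripper_width: 57.8
```

drive_tool(
  moves=[
    [[0.4,0.0005,0.001,0.0007,0,0,0],[0.4,0,0,0.0005,0,0,0],[0.4,0,0,0,0,0,0]],
  ],
)

```text
clock: 29.55
position: [395.4, -245.6, -22.9]
ee_rot: [-0.439, 0.899, -0.001, 0.001]
contact_force: [0.8, -0.2, -1.8]
gripper_width: 57.8
```

drive_tool(
  moves=[
    [[0.4,0,0,0.0006,0,0,0],[0.4,0,0,0,0,0,0]],
  ],
)

```text
clock: 29.75
position: [395.5, -245.6, -22.9]
ee_rot: [-0.439, 0.899, -0.001, 0.001]
contact_force: [-0.2, 0.8, -1.6]
gripper_width: 57.9
```

Run:
```python
from h import *
plan(395.2,-245.5,-23,142)
cap('scene','s24');crop('s24',170,170,270,250,8,'c35')
```

```text
t 29.75 pos [ 395.4961 -245.6251  -22.9439] turn [-0.0029  0.0016  0.0006] shift after [0.0001 0.0003 0.0001] shift before [0.0001 0.0003 0.0001] F [-0.1618  0.8123 -1.6213] w 57.895313652754744 q [-0.2055  0.4221 -0.6417 -0.0003 -0.5037 -0.4568]
```

View pics/c35.png

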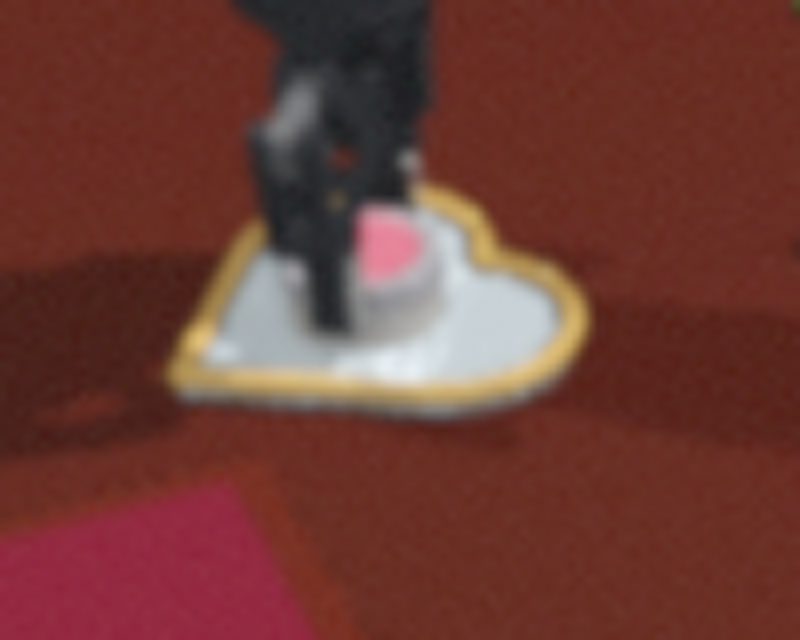

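drive_tool(
  moves=[
    [[0.4,0,0,0.001,0,0,0],[0.4,0,0,0,0,0,0]],
  ],
)

```text
clock: 30.0
position: [395.7, -245.7, -22.8]
ee_rot: [-0.439, 0.899, -0.001, 0.001]
contact_force: [0.0, -0.2, -1.5]
gripper_width: 57.9
```

drive_tool(
  moves=[
    [[0.4,0,0,0.0015,0,0,0]],
  ],
)

```text
clock: 30.1
position: [395.9, -245.8, -23.2]
ee_rot: [-0.439, 0.898, -0.001, 0.001]
contact_force: [-4.8, 6.1, 24.5]
gripper_width: 58.1
```

drive_tool(
  moves=[
    [[0.4,0,0,0.0015,0,0,0]],
  ],
)

```text
clock: 30.2
position: [395.9, -245.8, -23.2]
ee_rot: [-0.439, 0.898, -0.001, 0.001]
contact_force: [-4.2, 4.7, 19.9]
gripper_width: 58.1
```

drive_tool(
  moves=[
    [[0.4,0,0,0,0,0,0],[0.72,0,0,0,0,0,0],[0.76,0,0,0,0,0,0],[0.8,0,0,0,0,0,0],[0.8,0,0,0,0,0,0]],
  ],
)

```text
clock: 30.7
position: [396.7, -246.0, -23.1]
ee_rot: [-0.439, 0.898, -0.002, 0.002]
contact_force: [0.1, -1.1, 0.2]
gripper_width: 68.3
```

Run:
```python
from h import *
cap('scene','s25');crop('s25',170,170,270,250,8,'c36')
```

```text
(no output)
```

View pics/c36.png

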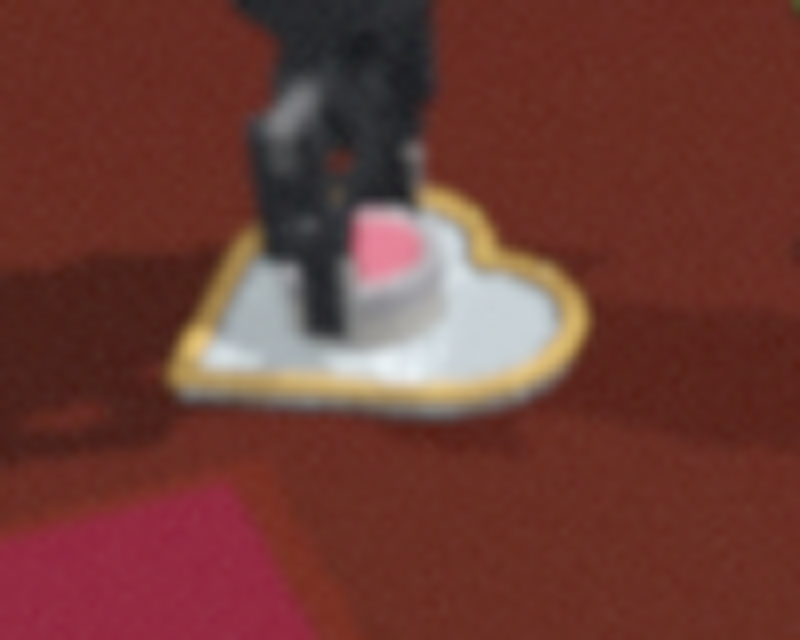

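Released and standing. Rise straight up, then view.

drive_tool(
  moves=[
    [[0.85,0,0,-0.004,0,0,0],[0.85,0,0,-0.008,0,0,0],[0.85,0,0,-0.012,0,0,0],[0.85,0,0,-0.02,0,0,0],[0.85,0,0,-0.03,0,0,0],[0.85,0,0,-0.03,0,0,0],[0.85,0,0,-0.03,0,0,0],[0.85,0,0,-0.02,0,0,0],[0.85,0,0,0,0,0,0]],
  ],
)

```text
clock: 31.65
position: [395.4, -245.9, 141.0]
ee_rot: [-0.439, 0.898, -0.002, 0.002]
contact_force: [0.7, 0.4, 0.3]
gripper_width: 72.7
```

Run:
```python
from h import *
plan(395.2,-245.5,-23,142)
cap('scene','s26');cap('top','t26')
```

```text
t 31.65 pos [ 395.4022 -245.8783  141.0058] turn [-0.0062  0.0013  0.0025] shift after [-0.0002  0.0004  0.164 ] shift before [0.     0.0014 0.164 ] F [0.7357 0.4438 0.2661] w 72.65168411942683 q [-0.2048  0.1654 -0.4601  0.0019 -0.9393 -0.4571]
```

View pics/s26.png

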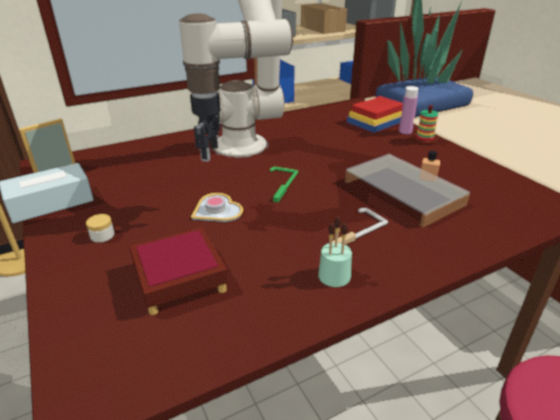

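View pics/t26.png

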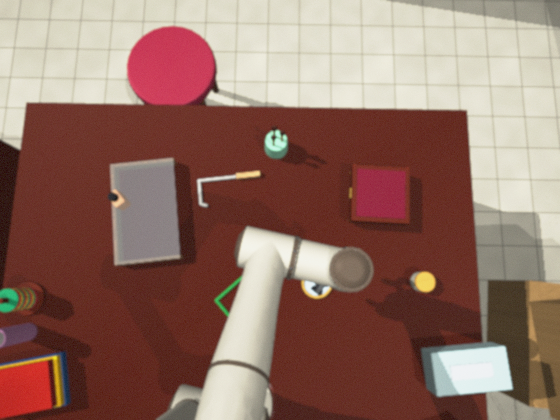

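Run:
```python
from h import *
crop('s26',180,180,260,240,9,'c37');crop('t26',180,150,280,225,7,'c38')
p=np.load('pics/s26.npz')['p'].astype(int)
m=((p[...,0]>150)&(p[...,1]<p[...,0]-40)&(p[...,2]>90));m[:190]=0;m[225:]=0;m[:,:195]=0;m[:,245:]=0
mm=np.argwhere(m);print(len(mm),mm.mean(0),mm.min(0),mm.max(0),atz('scene',*mm.mean(0)[::-1],32))
```

```text
99 [200.798  214.6465] [197 208] [205 222] [ 395.5651 -245.3432   32.    ]
```

View pics/c37.png

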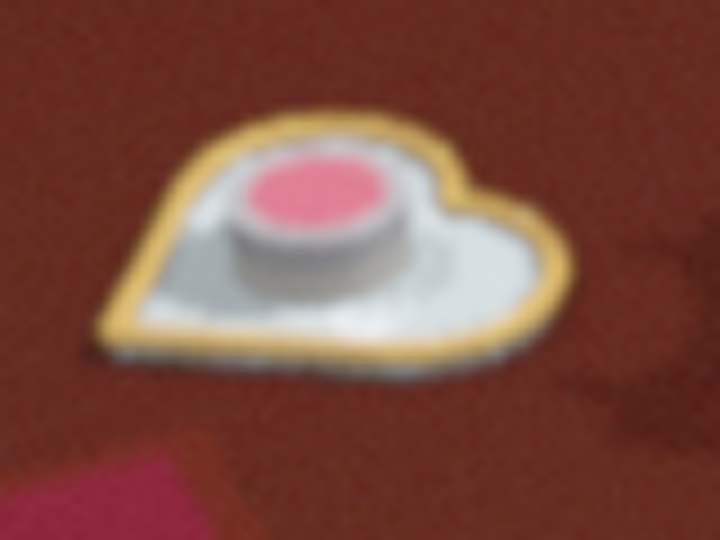

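View pics/c38.png

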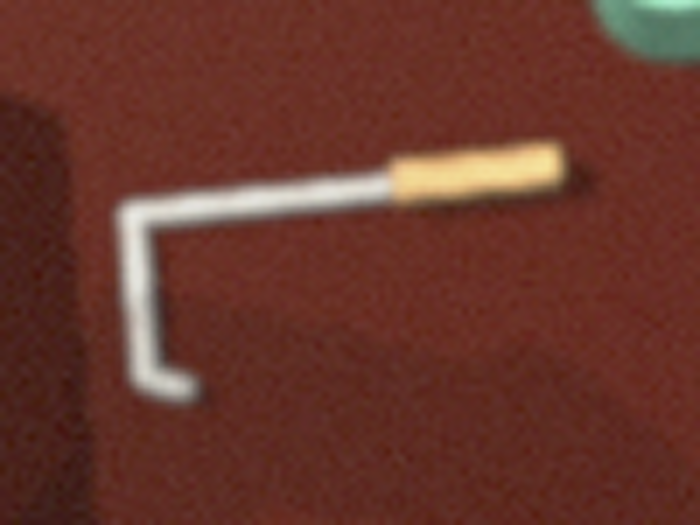

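```bash
python3 -c "
from bench import arm
print(arm.job_done(),arm.read_state()['clock'])"
```

```text
the job is handed in; nothing more can be done
the job is handed in; nothing more can be done
```

I drew the aluminium rod out from under the case and left the green one alone. I hooked the tin out through the riser's open side, laid the rod down, and set the tin on the heart tray. The job was handed in at about 32 s of the 64 s allowed.

**Last pictures:**
- **Tin:** it stands upright at (395.6, −245.3) mm. The two cameras put the tray middle at (395, −249) and (392, −246), so they disagree by about 4 mm. The tin is within 4 mm of either.
- **Rod:** it lies flat on the table, with its crook about 60 mm outside the gap.
- **Bystanders:** the brush holder, perfume bottle and cream jar look unmoved. I judged this by eye and did not measure it.
- **Gripper:** it is clear of everything.

**What disagreed:**
- **Finger height:** the real fingertips sat about 32–45 mm above the reported TCP, depending on how far the fingers were open. The pictures and a light touch on the table showed this, so I set heights from the pictures and contact.
- **Set-down force:** the wrist force read about 25 N as the tin met the tray, firmer than I intended. It was back to about zero once the tin was released.

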